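# Fit the setting lever to a seed-drill metering gearbox

## Robot

A 7-joint arm with a two-finger parallel gripper is mounted at the origin on the work surface. World frame = base frame: x ahead of the robot, y to its left, z up, the work surface at z = 0. Lengths are in mm, angles in rad, forces in N, time in s.
With the tool pointing down it reaches from about 400 to 850 mm from the base axis. Payload 6.9 kg.
Tool frame: the origin (TCP) lies midway between the tips of the shut fingers; the grasp point (between the pads) lies bot.grip_point_offset behind it (bot.grip_point_offset is the distance from the TCP to the grasp point, in mm); z points along the fingers, y is the line along which they close (so a half turn about z gives the same grasp; the last joint's range is limited). The gripper opens to 85 mm and grips with 20 to 120 N. Pads are 22 mm wide; open, the fingers measure 114 mm over their backs; the gripper's body (76 mm by 85 mm) begins 54 mm behind the grasp point. The pads swing forward as they close: fully open they stand 13 mm farther back than shut.
Start: joints at [-1.137, 0.507, -0.238, 1.5, 0.126, 1.149, -0.155], TCP at [201.244, 591.703, 231.275] pointing down, gripper open.
Joint ranges: [-3.08, 3.08], [-0.24, 2.05], [-1.43, 1.35], [0, 2.5], [-1.52, 4.66], [0.17, 1.96], [-2.89, 2.89]. Speed limits (rad/s): [2.39, 2.39, 3.14, 3.14, 3.14, 3.14, 3.14].

## Interface

Orientations are given as a unit quaternion [w, x, y, z].
In Python, from workcell import bot gives the robot as it stands. The module is installed in compiled form; this text tells all that it offers.
- The arm moves only by the tool move_arm, never from a script. Its argument "moves" is a list of rows, each an object of numbers: "dx", "dy", "dz": the shift along the tool's x, y, z normalised to -1 to 1, where 1 is 0.03 m; "ax", "ay", "az": the turn, a rotation vector about the tool's x, y, z normalised to -1 to 1, where 1 is 6 degrees; "grip": the gripper's target within -1 to 1 (fully open at 1, half-way at 0, shut at -1). A call has 1 to 10 rows; each row shifts and turns the commanded pose from where the row before left it, along the tool's axes as they then stand; what a row does not reach is not made up. A row lasts 1/10 s, in which the tool goes at most 50 mm and 8.59 degrees, less where a joint would pass 70% of its speed; a pose out of reach is approached as far as the arm can. A call with a number of a shift or a turn outside -1 to 1 is refused whole. A call with a gripper value outside its range is refused whole. The fingers move at their own pace and stop on an object; "force" is the grip in N (left out, the last holds). Time passes only in rows, so rows that do not move let the fingers close. It gives the time, the measured TCP pose, the force, the opening and the grip force at its end, in the units of the state.
- bot.sense(): the state, without advancing time (a new reading comes with each control period).
- bot.capture(name): name is "scene" or "side" or "wrist"; returns (picture, depth): 420x560x3 uint8, red, green, blue; 420x560 float32, mm along the optical axis (not along the pixel's ray), 0 where there is no reading.
- bot.calibration(name): a dict with "fx", "fy", "cx", "cy" (pixels), "R" (3x3) and "t" (3): a world point X has camera coordinates R X + t. Camera axes: x right, y down, z forward; pixel columns grow to the right and rows downward; lengths in mm; the calibration is good to about 2 mm. A picture is of the moment at which its call begins: read the wrist's pose just before it. calibration takes no time and is no camera call; for the wrist camera it gives the pose at the moment of the call.
- bot.hand_in(): hands the job in; it is judged then, once.
The state is a dict: "time_s": time; "qpos": joint angles; "dq": joint speeds; "joint_efforts": joint torques, N m; "position": TCP position; "orientation": TCP orientation; "force": force on the tool from outside, world axes, zero at the start; "torque": the same for the moment, N m; "gripper_width": finger opening in mm; "grip_force": force on a finger pad.
Only numpy, scipy, OpenCV 4.12 (cv2) and the standard library are available. Lean on these libraries where they do the work, as an engineer would, in place of code of your own. Each camera call takes 0.05 s, during which the arm holds its last target. There are 200 camera calls.

## Task

Put the setting lever on the gearbox's shaft: first the brass thrust ring flat down round the shaft, then the lever fully home on the shaft's square with its knob arm over the scale between the two stop pins (feel for the square by turning the lever lightly), then press the red cap onto the shaft's end until it snaps fully home. The shaft is sprung and its seal is delicate: push gently and never drive the shaft down onto its bottom stop. Leave the spare washer, the tools and the other parts where they lie.

Things in the scene. Friction and masses are not known exactly. Their poses are not given: they have to be found in the camera images.
- seat (a point): Top of the round aluminium boss (62 mm across) on the fixed green gearbox (150 x 140 mm), on the shaft's axis, 64 mm above the bench. z is up the shaft. +x points over the middle of the white scale, half-way between two upright stop pins (9 mm thick, 70 mm from the axis, 64 degrees either side of +x, tops 18 mm above this point).
- shaft_end (a point): Centre of the flat end of the steel setting shaft, 44 mm above the seat. Above the seat the shaft is a round journal, 31 mm across, up to 6 mm; then a 22 mm square up to 22 mm; then a round spigot, 18 mm across, up to 44 mm with a bevelled end. Three spring balls stand about 2.4 mm out of the spigot, 7 mm below its end.
- shoulder (a point): Top of the shaft's 22 mm square (edges of its top bevelled by 0.4 mm), on the axis, 22 mm above the seat. Its axes are the gearbox's and do NOT turn with the square: the square stands turned by an unmeasured angle: its sides are 0.25 to 0.79 rad off the gearbox's x and y, either way. It resists turning (0.35 N m): a lever only resting on the shoulder does not take it along.
- shaft_float (a joint): How far the setting shaft is pushed down into the gearbox against its return spring, m: 0 is up, at rest; it starts to give at about 2 to 3 N, then 1 mm for every 4 N. The bottom stop, where the seal is hurt, is at 0.006 (about 26 N).
- ring_c (a point): Centre of the brass thrust ring: 54 mm outside, 34 mm bore, 8 mm thick, 90 g. Starts flat on the bench; z is its axis.
- lever_c (a point): Centre of the steel lever's boss, half-way up, on the axis of its bore. The boss is 44 mm (x) by 38 mm (y) by 20 mm high with a 23.5 mm square hole right through, sides along x and y. Grip it across the 38 mm flats (y), free from bottom to top. 360 g, balanced near the bore. A 60 mm wide, 7 mm thick tail runs 64 mm along -x. Starts flat on the bench, arm roughly away from the robot.
- lever_knob (a point): Centre of the black ball knob (24 mm across) at the end of the lever's arm (20 mm wide, 7 mm thick), 94 mm along the lever's +x from the bore's axis and 26 mm above the lever's underside.
- cap_c (a point): Centre of the red snap cap: 38 mm across, 22 mm high, 35 g, closed top, 20 mm mouth below with a 5 mm lip, bore 15 mm deep. Starts mouth down. Its lip must be pushed past the shaft's spring balls (roughly 7 to 14 N); home is when its inside top rests on the shaft's end: this point is then 4 mm below the shaft's end, the rim 1 mm above the lever's boss.
- washer: Bystander: dark steel washer, 60 mm outside, 24 mm hole, 6 mm thick, lying flat near the task's parts; not part of this job. Origin under its centre.
- rod_end_a: Bystander: loose steel rod end, 77 mm long, 34 mm eye, lying flat. Origin under its middle.
- rod_end_b: Bystander: a second rod end, the same.
- sector_plates: Bystander: two laser-cut steel sector plates stacked flat, about 220 x 95 mm, 12 mm high.
- wrench: Bystander: open-ended spanner 200 mm long, lying flat.
- mallet: Bystander: mallet with a wooden handle, 260 mm long, lying flat.
- paste_can: Bystander: can of assembly paste, 64 mm across, 85 mm high. Origin under its centre.

How it is judged:
By the outcome, as a careful person would: the job done as asked, in the order asked, and still so for the second after the job is handed in, with the robot touching nothing.
It also fails if it takes over 72 s, if anything falls off the work surface, if the arm or the gripper's body presses on something with over 40 N, if the wrist force passes 120 N, or if a joint passes its speed limit or range.

## Working session

There is one attempt and no reset: what is moved stays moved. The work goes in short steps, Python scripts to look and compute and a tool call to move; the robot and the scene stay as the last step left them, time stands still between calls to the robot, and variables do not carry over. Pictures are saved under pics/ and viewed, at most 10 in all, crops included, and the job is handed in when it is done.

Besides the shell and the picture viewer there is one more tool, called after "Call:" as a command line: name --argument value ..., lists and objects as JSON in quotes. move_arm: Moves the arm, as the interface text tells. Scaled input: -1 to 1 covers 0.03 m each way for a shift and 6 degrees each way for a turn. Its arguments: {"type":"object","properties":{"moves":{"type":"array"},"force":{"type":"number"}},"required":["moves"]}

```bash
mkdir -p pics; cat > h.py <<'E'
import numpy as np, cv2
from workcell import bot
def snap(n,f):
    c=bot.calibration(n); p,d=bot.capture(n)
    cv2.imwrite(f'pics/{f}.png',cv2.cvtColor(p,cv2.COLOR_RGB2BGR)); np.savez(f'pics/{f}.npz',p=p,d=d,**{k:np.array(v) for k,v in c.items()})
    return p,d,c
def load(f):
    z=np.load(f'pics/{f}.npz'); return z['p'],z['d'],{k:z[k] for k in('fx','fy','cx','cy','R','t')}
def ray(c,u,v):
    R=np.array(c['R']);t=np.array(c['t']);d=np.array([(u-c['cx'])/c['fx'],(v-c['cy'])/c['fy'],1.0])
    return -R.T@t, R.T@d
def onz(c,u,v,z):
    o,d=ray(c,u,v); return o+d*(z-o[2])/d[2]
def cloud(d,c):
    v,u=np.mgrid[0:d.shape[0],0:d.shape[1]]
    X=np.stack([(u-c['cx'])/c['fx']*d,(v-c['cy'])/c['fy']*d,d],-1)-np.array(c['t'])
    return X@np.array(c['R'])
def proj(c,X):
    q=np.array(c['R'])@np.array(X)+np.array(c['t']); return c['fx']*q[0]/q[2]+c['cx'],c['fy']*q[1]/q[2]+c['cy']
E
python3 - <<'E'
from h import *
s=bot.sense();print({k:np.round(v,3) for k,v in s.items()},bot.grip_point_offset)
for n in('scene','side','wrist'):
    p,d,c=snap(n,n+'0');print(n,np.round(-np.array(c['R']).T@np.array(c['t'])),np.round(np.array(c['R'])[2],2),c['fx'])
a=np.hstack([cv2.imread('pics/scene0.png'),cv2.imread('pics/side0.png')])
E
```

```text
{'time_s': np.float64(0.0), 'qpos': array([-1.137,  0.508, -0.238,  1.501,  0.126,  1.149, -0.155]), 'dq': array([ 0.001, -0.002, -0.001, -0.001,  0.   , -0.001,  0.   ]), 'joint_efforts': array([ 1.0000e-03, -6.2061e+01, -2.1870e+00, -2.4965e+01,  1.3000e-02,
        1.2000e-02, -0.0000e+00]), 'position': array([201.115, 591.231, 230.437]), 'orientation': array([-0.   ,  0.163,  0.987, -0.001]), 'force': array([-0.457,  0.32 ,  0.086]), 'torque': array([-0.025, -0.051, -0.003]), 'grip_force': np.float64(0.0), 'gripper_width': np.float64(85.28)} 18.700000000000003
scene [1348.  245. 1066.] [-0.61 -0.18 -0.77] 421.7706102654187
side [  28. -803.  987.] [ 0.41  0.61 -0.68] 480.96796877346117
wrist [129. 617. 374.] [ 0.28 -0.1  -0.95] 292.92289635526834
```

View pics/scene0.png

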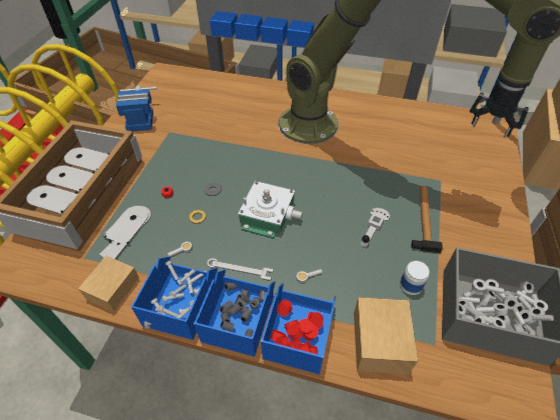

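View pics/side0.png

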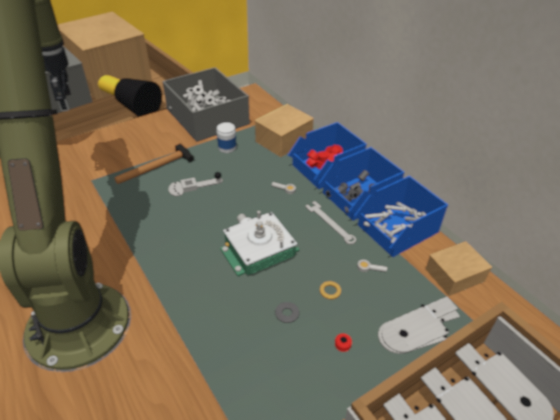

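Scene view: cap (167,192), washer (213,189), brass ring (197,216), gearbox (265,205), and lever (375,225) with its knob (366,240). Side view: cap (343,342), ring (330,290), gearbox (260,240), lever (195,185), knob (218,175).

```bash
python3 - <<'E'
from h import *
def tri(r1,r2):
    (o1,d1),(o2,d2)=r1,r2
    d1=d1/np.linalg.norm(d1);d2=d2/np.linalg.norm(d2)
    A=np.stack([d1,-d2],1);s=np.linalg.lstsq(A,o2-o1,rcond=None)[0]
    a=o1+s[0]*d1;b=o2+s[1]*d2;return (a+b)/2,np.linalg.norm(a-b)
res={}
for f,w in(('scene0',{'cap':(167,192),'ring':(197,216),'knob':(366,240)}),('side0',{'cap':(343,342),'ring':(330,290),'knob':(218,175)})):
    p,d,c=load(f);hsv=cv2.cvtColor(p,cv2.COLOR_RGB2HSV);P=cloud(d,c)
    H,S,V=[hsv[...,i].astype(int) for i in range(3)]
    for k,(u,v) in w.items():
        m=np.zeros(H.shape,bool);m[v-14:v+15,u-14:u+15]=True
        m&={'cap':((H<8)|(H>172))&(S>130),'ring':(H>12)&(H<32)&(S>110),'knob':V<50}[k]
        vv,uu=np.nonzero(m);x=P[m];x=x[d[m]>0]
        res.setdefault(k,[]).append(ray(c,uu.mean(),vv.mean()))
        print(f,k,m.sum(),uu.mean(),vv.mean(),np.round(np.median(x,0)),x[:,2].max())
    for n,q in({'gear':(265,198),'lever':(378,215),'washer':(213,189)} if f=='scene0' else {'gear':(260,232),'lever':(190,186),'washer':(287,312)}).items():
        print(n,np.round(P[q[1],q[0]]))
for k in res: print(k,tri(*res[k]))
a=[]
p,d,c=load('scene0');P=cloud(d,c)
m=(P[...,2]>58)&(P[...,2]<125)&(np.abs(P[...,0]-500)<200)&(np.abs(P[...,1]-20)<130);x=P[m];print(len(x),x.min(0),x.max(0),np.median(x,0))
a=cv2.resize(p[160:270,200:420],(800,400),interpolation=2);b=cv2.resize(load('side0')[0][150:290,150:320],(243*2,200*2))
cv2.imwrite('pics/a.png',a[...,::-1])
E
```

```text
scene0 cap 102 166.84313725490196 192.0 [ 508. -377.   18.] 25.483712824198136
scene0 ring 117 197.23076923076923 216.22222222222223 [ 570. -244.    6.] 11.62693674014619
scene0 knob 33 365.2121212121212 238.5151515151515 [540. 297.  32.] 37.04722939769437
gear [507. -29.  87.]
lever [426. 324.  20.]
washer [ 440. -239.    1.]
side0 cap 239 342.8619246861925 342.11297071129707 [ 491. -387.   21.] 26.67753847286669
side0 ring 201 329.9154228855721 289.72636815920396 [ 565. -243.    8.] 14.774287572746246
side0 knob 21 217.1904761904762 175.14285714285714 [526. 293.  33.] 39.78937538777613
gear [485. -36.  82.]
lever [437. 306.  19.]
washer [ 439. -236.   -2.]
cap (array([ 498.94928638, -382.0612866 ,    8.50032481]), np.float64(3.833359057105464))
ring (array([ 568.66798755, -242.56467611,    3.58244796]), np.float64(3.4295284895709566))
knob (array([531.37182824, 298.86588674,  25.25415353]), np.float64(5.272623057934339))
436 [421.07828759 -98.07157752  58.0145767 ] [569.64398331  40.05891725 109.87762655] [503.91882163 -23.99722036  62.70968518]
```

View pics/a.png

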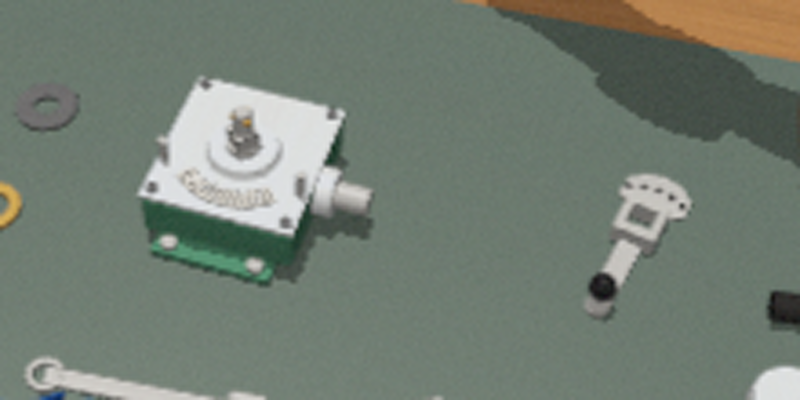

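Crop: the lever's boss is at (640,215), its knob at (602,287), the shaft at (240,130) and the scale arc at (228,195). I'll move the wrist camera over the lever, on the way to the gearbox.

Call:
move_arm --moves '[{"dx":-1,"dy":-0.57,"dz":0.1},{"dx":-1,"dy":-0.57,"dz":0.1},{"dx":-1,"dy":-0.57,"dz":0.1},{"dx":-1,"dy":-0.57,"dz":0.1},{"dx":-1,"dy":-0.57,"dz":0.1},{"dx":-1,"dy":-0.57,"dz":0.1},{"dx":-1,"dy":-0.57,"dz":0.1},{"dx":-1,"dy":-0.57,"dz":0.1},{"dx":-0.6,"dy":-0.57,"dz":0.1},{"grip":1}]'

```text
invalid input
```

```bash
python3 - <<'E'
from h import *
s=bot.sense();print(s['time_s'],s['position'],s['orientation'])
p,d,c=snap('wrist','w1')
E
```

```text
0.15 [201.16889475 591.34362302 230.60782853] [-7.19105559e-05  1.63133220e-01  9.86603809e-01 -6.86278705e-04]
```

View pics/w1.png

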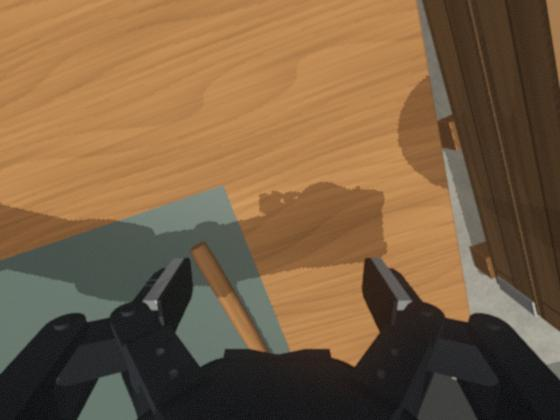

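The row was refused, so the arm has not moved. The view shows only bench and the mallet handle. I'll retry with every field filled in.

Call:
move_arm --moves '[{"dx":-1,"dy":-0.57,"dz":0.1,"ax":0,"ay":0,"az":0,"grip":1},{"dx":-1,"dy":-0.57,"dz":0.1,"ax":0,"ay":0,"az":0,"grip":1},{"dx":-1,"dy":-0.57,"dz":0.1,"ax":0,"ay":0,"az":0,"grip":1},{"dx":-1,"dy":-0.57,"dz":0.1,"ax":0,"ay":0,"az":0,"grip":1},{"dx":-1,"dy":-0.57,"dz":0.1,"ax":0,"ay":0,"az":0,"grip":1},{"dx":-1,"dy":-0.57,"dz":0.1,"ax":0,"ay":0,"az":0,"grip":1},{"dx":-1,"dy":-0.57,"dz":0.1,"ax":0,"ay":0,"az":0,"grip":1},{"dx":-1,"dy":-0.57,"dz":0.1,"ax":0,"ay":0,"az":0,"grip":1},{"dx":-0.6,"dy":-0.57,"dz":0.1,"ax":0,"ay":0,"az":0,"grip":1},{"dx":0,"dy":0,"dz":0,"ax":0,"ay":0,"az":0,"grip":1}]'

```text
time_s: 1.2
position: [398.4, 358.6, 203.7]
orientation: [0.0, 0.166, 0.986, -0.001]
force: [-0.3, 0.2, -0.7]
gripper_width: 85.3
grip_force: 0.0
```

```bash
python3 - <<'E'
from h import *
s=bot.sense();print(s['time_s'],s['position'],s['orientation'])
p,d,c=snap('wrist','w1')
print(np.round(-np.array(c['R']).T@np.array(c['t'])),np.round(c['R'],3),[np.round(proj(c,X)) for X in ([445,315,20],[531,298,26],s['position'])])
E
```

```text
1.2 [398.35067703 358.64719839 203.68580838] [ 3.71683148e-04  1.66244188e-01  9.86083409e-01 -1.49732475e-03]
[326. 385. 347.] [[ 0.329  0.944 -0.002]
 [ 0.901 -0.313  0.299]
 [ 0.282 -0.1   -0.954]] [array([255., 231.]), array([266., 296.]), array([276., 261.])]
```

View pics/w1.png

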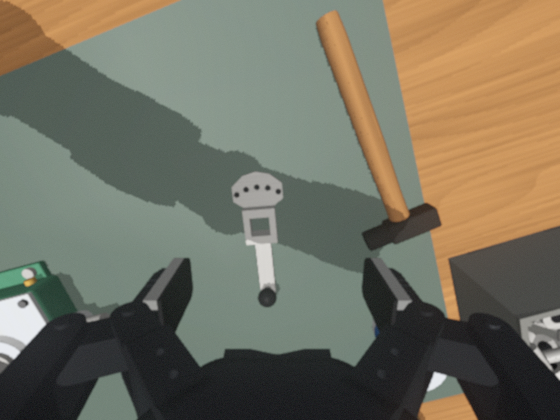

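The wrist view shows the lever's hole at (260,226) and its knob at (267,297). I'll go on to the gearbox.

Call:
move_arm --moves '[{"dx":-0.8,"dy":-1,"dz":-0.1,"ax":0,"ay":0,"az":0,"grip":1},{"dx":-0.8,"dy":-1,"dz":-0.1,"ax":0,"ay":0,"az":0,"grip":1},{"dx":-0.8,"dy":-1,"dz":-0.1,"ax":0,"ay":0,"az":0,"grip":1},{"dx":-0.8,"dy":-1,"dz":-0.1,"ax":0,"ay":0,"az":0,"grip":1},{"dx":-0.8,"dy":-1,"dz":-0.1,"ax":0,"ay":0,"az":0,"grip":1},{"dx":-0.8,"dy":-1,"dz":-0.1,"ax":0,"ay":0,"az":0,"grip":1},{"dx":-0.8,"dy":-1,"dz":-0.1,"ax":0,"ay":0,"az":0,"grip":1},{"dx":-0.8,"dy":-1,"dz":-0.1,"ax":0,"ay":0,"az":0,"grip":1},{"dx":-0.8,"dy":-1,"dz":-0.1,"ax":0,"ay":0,"az":0,"grip":1},{"dx":-0.8,"dy":-1,"dz":-0.1,"ax":0,"ay":0,"az":0,"grip":1}]'

```text
time_s: 2.25
position: [527.2, 1.8, 234.6]
orientation: [0.0, 0.162, 0.987, 0.0]
force: [0.9, 0.0, -0.3]
gripper_width: 85.2
grip_force: 0.0
```

Call:
move_arm --moves '[{"dx":0,"dy":-0.65,"dz":0,"ax":0,"ay":0,"az":0,"grip":1},{"dx":0,"dy":-0.65,"dz":0,"ax":0,"ay":0,"az":0,"grip":1},{"dx":0,"dy":0,"dz":0,"ax":0,"ay":0,"az":0,"grip":1}]'

```text
time_s: 2.55
position: [513.6, -36.9, 234.3]
orientation: [-0.0, 0.164, 0.986, -0.0]
force: [-0.4, 1.0, -0.1]
gripper_width: 85.2
grip_force: 0.0
```

```bash
python3 - <<'E'
from h import *
s=bot.sense();print(s['time_s'],s['position'],s['orientation'])
p,d,c=snap('wrist','w2')
print([np.round(proj(c,X)) for X in ([490,-33,108],[569,-243,8],s['position'])])
cv2.imwrite('pics/w2b.png',cv2.resize(p[60:330,100:460,::-1],(800,600),interpolation=cv2.INTER_CUBIC))
E
```

```text
2.55 [513.58458664 -36.89302795 234.32689853] [-1.19855890e-04  1.64383465e-01  9.86396401e-01 -4.49016378e-04]
[array([272., 173.]), array([151., 260.]), array([276., 261.])]
```

View pics/w2b.png

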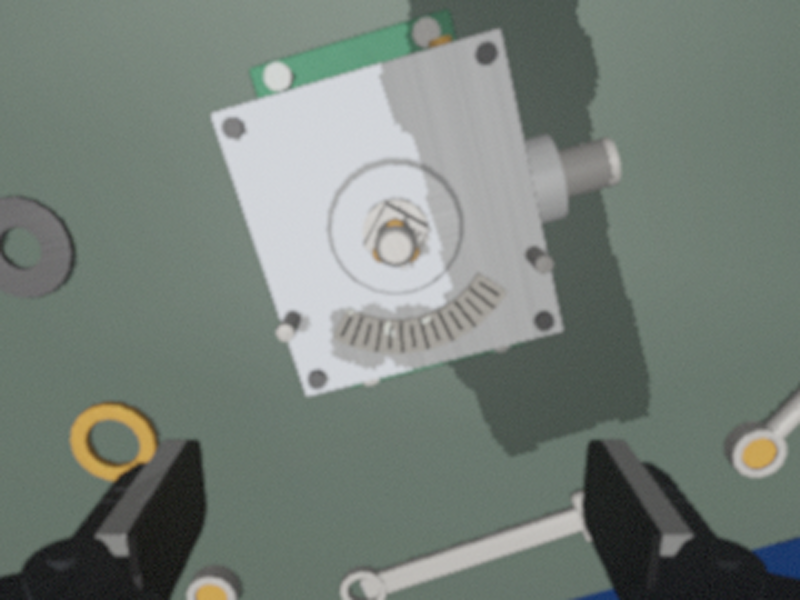

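Crop of w2, scaled 2.22: shaft end at (396,246), boss ring centred on (395,226), pin tops at (288,333) and (543,263), ring at (115,440) and washer at (25,247). Next I'll turn these into points.

```bash
python3 - <<'E'
from h import *
p,d,c=load('w2')
f=lambda u,v:((u+.5)/2.2222-.5+100,(v+.5)/2.2222-.5+60)
P=cloud(d,c)
for n,u,v,z in(('end',396,246,108),('boss',395,226,64),('pinA',288,333,82),('pinB',543,263,82),('s1',234,128,58),('s2',487,53,58),('s3',318,379,58),('s4',543,321,58),('ring',114,441,8),('wash',22,246,6)):
    q=f(u,v);print(n,np.round(onz(c,*q,z),1),np.round(P[int(q[1]),int(q[0])],1))
a=onz(c,*f(288,333),82);b=onz(c,*f(543,263),82);print('pin dist',np.linalg.norm(a-b),2*70*np.sin(np.radians(64)))
n=(b-a)/np.linalg.norm(b-a);print('x dir angle',np.degrees(np.arctan2(n[1],n[0]))-90, 'axis from pins',(a+b)/2-70*np.cos(np.radians(64))*np.array([n[1],-n[0],0]))
# square crop
cv2.imwrite('pics/sq.png',cv2.resize(p[135:195,240:320,::-1],(800,600),interpolation=cv2.INTER_CUBIC))
E
```

```text
end [489.3 -27.1 108. ] [488.4 -27.7 109.3]
boss [487.8 -26.9  64. ] [481.  -25.1 106.7]
pinA [516.9 -91.   82. ] [516.2 -91.   82.1]
pinB [523.6  33.1  82. ] [523.2  32.9  83. ]
s1 [420.4 -83.8  58. ] [420.3 -83.1  60.3]
s2 [427.7  38.   58. ] [427.   37.1  59.6]
s3 [551.9 -91.9  58. ] [550.5 -92.2  60.2]
s4 [559.6  28.8  58. ] [558.   28.3  61.8]
ring [ 566.7 -241.1    8. ] [ 569.2 -246.    -0. ]
wash [ 437.3 -236.8    6. ] [ 436.5 -241.    -0. ]
pin dist 124.27116771747025 125.83116648188339
x dir angle -3.0877435211948807 axis from pins [489.58368175 -27.2748049   82.        ]
```

View pics/sq.png

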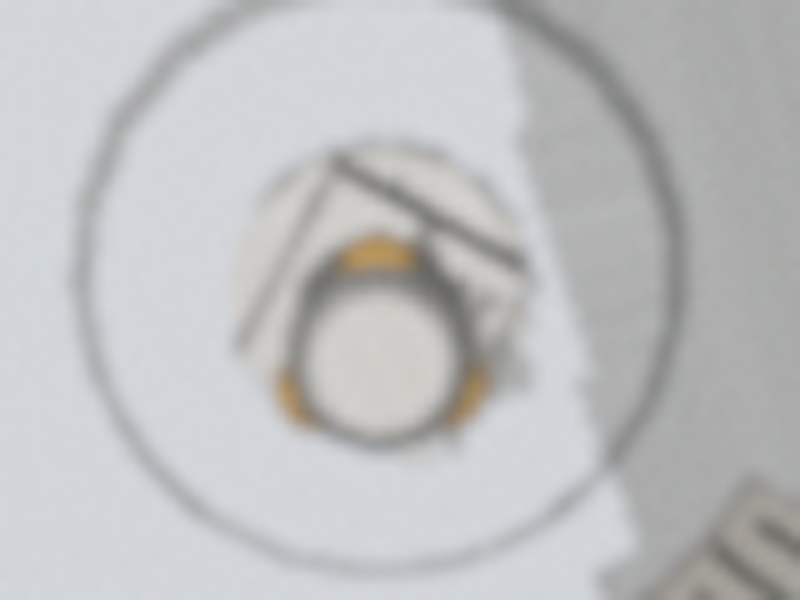

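The shaft axis is at about (489.5, -27.1). Pins and screws both put gearbox +x at about -3.5°, and the heights check out. In the square crop (×10), its back corner is at (333,155), with edges running to (525,268) and (237,352). Now I'll hover over the ring.

Call:
move_arm --moves '[{"dx":-0.65,"dy":-0.98,"dz":0.63,"ax":0,"ay":0,"az":0,"grip":1},{"dx":-0.65,"dy":-0.98,"dz":0.63,"ax":0,"ay":0,"az":0,"grip":1},{"dx":-0.65,"dy":-0.98,"dz":0.63,"ax":0,"ay":0,"az":0,"grip":1},{"dx":-0.65,"dy":-0.98,"dz":0.63,"ax":0,"ay":0,"az":0,"grip":1},{"dx":-0.65,"dy":-0.98,"dz":0.63,"ax":0,"ay":0,"az":0,"grip":1},{"dx":-0.65,"dy":-0.98,"dz":0.63,"ax":0,"ay":0,"az":0,"grip":1},{"dx":0,"dy":0,"dz":0,"ax":0,"ay":0,"az":-0.85,"grip":1},{"dx":0,"dy":0,"dz":0,"ax":0,"ay":0,"az":-0.85,"grip":1},{"dx":0,"dy":0,"dz":0,"ax":0,"ay":0,"az":-0.86,"grip":1},{"dx":0,"dy":0,"dz":0,"ax":0,"ay":0,"az":0,"grip":1}]'

```text
time_s: 3.6
position: [569.3, -237.7, 120.7]
orientation: [0.0, 0.028, 1.0, 0.001]
force: [-0.7, 0.3, -0.2]
gripper_width: 85.5
grip_force: 0.0
```

```bash
cat >> h.py <<'E'
def tool(tgt,yaw=None,q=None):
    from scipy.spatial.transform import Rotation as R
    s=bot.sense();w,x,y,z=s['orientation'];r=R.from_quat([x,y,z,w]);
    dl=r.inv().apply(np.array(tgt)-s['position'])/30
    m=r.as_matrix();yw=np.degrees(np.arctan2(m[1,0],m[0,0]))
    print('pos',np.round(s['position'],1),'yaw',round(yw,2),'tilt',np.round(m[:,2],4),'F',np.round(s['force'],1),'t',s['time_s'],'w',round(s['gripper_width'],1))
    print('units dx dy dz',np.round(dl,3),'az',None if yaw is None else round(-((yaw-yw+180)%360-180)/6,3))
def blob(p,kind,zr=None):
    h=cv2.cvtColor(p,cv2.COLOR_RGB2HSV);H,S,V=[h[...,i].astype(int) for i in range(3)]
    m={'red':((H<8)|(H>172))&(S>130)&(V>60),'brass':(H>12)&(H<32)&(S>110)&(V>60),'dark':(V<60)}[kind]
    return m.astype(np.uint8)
E
python3 - <<'E'
from h import *
p,d,c=load('w2')
a,b,e=[onz(c,240+u/10-.45,135+v/10-.45,86) for u,v in((333,155),(525,268),(237,352))]
print('sq edges',a,b,e,[(np.degrees(np.arctan2(*(k-a)[1::-1])),np.linalg.norm(k-a)) for k in(b,e)])
p,d,c=snap('wrist','w3');m=blob(p,'brass')
cs,_=cv2.findContours(m,cv2.RETR_EXTERNAL,cv2.CHAIN_APPROX_NONE)
for k in cs:
    if cv2.contourArea(k)>1500:
        E=cv2.fitEllipse(k);print(E)
        # outer outline top edge z=8
        pts=np.array([onz(c,*q[0],8.) for q in k])[:,:2];(o,rr)=cv2.minEnclosingCircle(pts.astype(np.float32));print('circ',o,rr,'ell',onz(c,*E[0],6))
        o=np.array(o)
P=cloud(d,c);print('ring top z',np.percentile(P[m>0][:,2],[10,50,90]))
p0,_,c0=load('w2');tool([o[0],o[1],-1],176.5)
cv2.imwrite('pics/w3b.png',p[...,::-1])
E
```

```text
sq edges [472.43829491 -26.47415801  86.        ] [489.17798183 -12.06022899  86.        ] [487.79091793 -42.0432155   86.        ] [(np.float64(40.730531626329046), np.float64(22.09023467824048)), (np.float64(-45.40103185976313), np.float64(21.865465574587525))]
((270.0555419921875, 199.34547424316406), (55.14173126220703, 56.99863052368164), 94.96936798095703)
circ (568.0466918945312, -242.96072387695312) 26.581695556640625 ell [ 567.75168026 -243.06503537    6.        ]
ring top z [-0.19922069  3.00090383 10.00551639]
pos [ 569.1 -238.   120.8] yaw 176.6 tilt [ 6.0e-04  1.3e-03 -1.0e+00] F [-0.2  0.3  1. ] t 3.65 w 85.4
units dx dy dz [ 0.028 -0.172  4.059] az 0.017
```

Ring at (568.0, -243.0). Its radius comes out at 26.6 mm on the z=8 plane, which matches the text, and so do the side and scene rays. The square's edges stand at about 42.7° world. Descend and grip.

Call:
move_arm --force 30 --moves '[{"dx":0.03,"dy":-0.17,"dz":1,"ax":0,"ay":0,"az":0,"grip":1},{"dx":0,"dy":0,"dz":1,"ax":0,"ay":0,"az":0,"grip":1},{"dx":0,"dy":0,"dz":1,"ax":0,"ay":0,"az":0,"grip":1},{"dx":0,"dy":0,"dz":0.7,"ax":0,"ay":0,"az":0,"grip":1},{"dx":0,"dy":0,"dz":0.34,"ax":0,"ay":0,"az":0,"grip":1},{"dx":0,"dy":0,"dz":0,"ax":0,"ay":0,"az":0,"grip":1},{"dx":0,"dy":0,"dz":0,"ax":0,"ay":0,"az":0,"grip":-0.3},{"dx":0,"dy":0,"dz":0,"ax":0,"ay":0,"az":0,"grip":-0.3},{"dx":0,"dy":0,"dz":0,"ax":0,"ay":0,"az":0,"grip":-0.3},{"dx":0,"dy":0,"dz":0,"ax":0,"ay":0,"az":0,"grip":-0.3}]'

```text
time_s: 4.65
position: [567.8, -245.2, 1.6]
orientation: [0.001, 0.03, 1.0, -0.0]
force: [-0.4, 0.4, 6.0]
gripper_width: 51.7
grip_force: 30.0
```

Call:
move_arm --moves '[{"dx":0,"dy":0,"dz":-0.5,"ax":0,"ay":0,"az":0,"grip":-0.3},{"dx":0,"dy":0,"dz":-1,"ax":0,"ay":0,"az":0,"grip":-0.3},{"dx":0,"dy":0,"dz":-1,"ax":0,"ay":0,"az":0,"grip":-0.3},{"dx":0,"dy":0,"dz":-1,"ax":0,"ay":0,"az":0,"grip":-0.3},{"dx":0,"dy":0,"dz":-1,"ax":0,"ay":0,"az":0,"grip":-0.3},{"dx":0,"dy":0,"dz":-0.5,"ax":0,"ay":0,"az":0,"grip":-0.3},{"dx":0,"dy":0,"dz":0,"ax":0,"ay":0,"az":0,"grip":-0.3}]'

```text
time_s: 5.35
position: [568.2, -245.7, 153.8]
orientation: [0.003, 0.03, 1.0, -0.001]
force: [1.4, -0.6, -2.4]
gripper_width: 51.0
grip_force: 31.5
```

```bash
python3 - <<'E'
from h import *
p,d,c=snap('wrist','w4');m=blob(p,'brass')
tool([489.5,-27.1,160],176.5)
P=cloud(d,c)
cs,_=cv2.findContours(m,cv2.RETR_EXTERNAL,cv2.CHAIN_APPROX_NONE)
for k in cs:
    if cv2.contourArea(k)>1500: print(cv2.fitEllipse(k),len(k),cv2.boundingRect(k))
s=bot.sense()
x=P[(m>0)&(np.abs(P[...,2]-s['position'][2])<40)];print(x.mean(0),np.percentile(x,[5,50,95],axis=0))
A=np.c_[x[:,:2]-x[:,:2].mean(0),np.ones(len(x))];print('plane',np.linalg.lstsq(A,x[:,2],rcond=None)[0])
cv2.imwrite('pics/w4b.png',cv2.resize(p[200:340,180:370,::-1],(760,560)))
E
```

```text
pos [ 567.4 -245.3  151.7] yaw 176.56 tilt [ 0.0032 -0.0014 -1.    ] F [ 0.2  1.  -1.6] t 5.4 w 51.2
units dx dy dz [ 3.026  7.105 -0.294] az 0.01
((277.05804443359375, 262.8865661621094), (91.48358154296875, 100.38399505615234), 89.71240234375) 275 (227, 217, 101, 93)
((24.578449249267578, 314.5706787109375), (59.481082916259766, 270.7261962890625), 173.79348754882812) 515 (0, 151, 68, 248)
[ 566.70866045 -244.92473767  159.96205464] [[ 544.36189944 -267.61802627  156.70744249]
 [ 565.93480193 -244.6890883   160.29121064]
 [ 589.98561398 -222.3935629   161.34928532]]
plane [3.46311954e-03 3.89268459e-04 1.59962055e+02]
```

View pics/w4b.png

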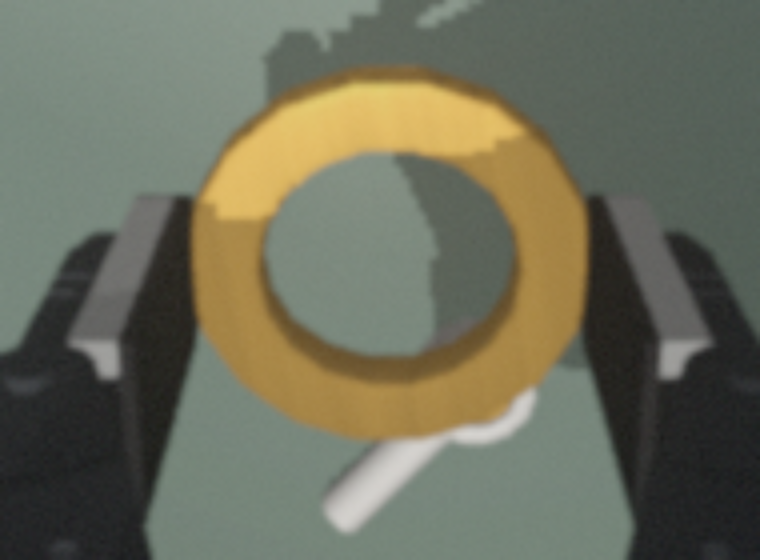

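The ring sits level and centred between the pads, with its hole centre near crop (391,255). I'll fit its centre in the tool frame while moving over the shaft.

Call:
move_arm --moves '[{"dx":0.3,"dy":0.7,"dz":0,"ax":0,"ay":0,"az":0,"grip":-0.3},{"dx":0.4,"dy":0.95,"dz":0,"ax":0,"ay":0,"az":0,"grip":-0.3},{"dx":0.4,"dy":0.95,"dz":0,"ax":0,"ay":0,"az":0,"grip":-0.3},{"dx":0.4,"dy":0.95,"dz":0,"ax":0,"ay":0,"az":0,"grip":-0.3},{"dx":0.4,"dy":0.95,"dz":0,"ax":0,"ay":0,"az":0,"grip":-0.3},{"dx":0.4,"dy":0.95,"dz":0,"ax":0,"ay":0,"az":0,"grip":-0.3},{"dx":0.4,"dy":0.95,"dz":0,"ax":0,"ay":0,"az":0,"grip":-0.3},{"dx":0.3,"dy":0.7,"dz":0,"ax":0,"ay":0,"az":0,"grip":-0.3},{"dx":0,"dy":0,"dz":0,"ax":0,"ay":0,"az":0,"grip":-0.3},{"dx":0,"dy":0,"dz":0,"ax":0,"ay":0,"az":0,"grip":-0.3}]'

```text
time_s: 6.4
position: [489.1, -26.9, 149.2]
orientation: [-0.001, 0.029, 1.0, -0.0]
force: [-0.9, -0.5, -0.9]
gripper_width: 51.3
grip_force: 31.6
```

```bash
cat >> h.py <<'E'
def ringc(p,c,z):
    from scipy.optimize import least_squares
    m=blob(p,'brass');cs,_=cv2.findContours(m,cv2.RETR_EXTERNAL,cv2.CHAIN_APPROX_NONE)
    k=min((k for k in cs if cv2.contourArea(k)>1500),key=lambda k:abs(k[:,0,0].mean()-277))[:,0,:].astype(float)
    k=k[k[:,1]>k[:,1].min()+45]; X=np.array([onz(c,*q,z)[:2] for q in k])
    f=least_squares(lambda a:np.hypot(*(X-a[:2]).T)-a[2],[*X.mean(0),27],loss='soft_l1');return f.x
E
python3 - <<'E'
from h import *
p,d,c=snap('wrist','w5')
s=bot.sense();r=ringc(p,c,s['position'][2]+8.6);print('ring',r,r[:2]-s['position'][:2])
p4,d4,c4=load('w4');print('w4',ringc(p4,c4,160.3)-np.array([567.4,-245.3,0]))
tool([489.5,-27.1,160],176.5)
P=cloud(d,c);m=(np.hypot(P[...,0]-489,P[...,1]+27)<20)&(np.abs(P[...,2]-108)<5)
print(m.sum(),P[m].mean(0));print([proj(c,[489.5,-27.1,z]) for z in(108,86,64)])
cv2.imwrite('pics/w5b.png',cv2.resize(p[200:340,180:370,::-1],(760,560)))
E
```

```text
ring [488.35448874 -26.17026544  25.35388099] [-1.06096385  1.43640801]
w4 [ 0.53287195  0.21860551 26.19701652]
pos [489.4 -27.6 149.2] yaw 176.56 tilt [-9.e-04 -5.e-04 -1.e+00] F [ 0.  -0.2 -0.5] t 6.45 w 51.3
units dx dy dz [-0.001  0.017 -0.36 ] az 0.011
94 [494.94738679 -27.31353383 107.44868236]
[(np.float64(275.7544274330403), np.float64(232.1341651229582)), (np.float64(275.84111305202686), np.float64(220.84047363361077)), (np.float64(275.91267531029445), np.float64(211.51710400663356))]
```

View pics/w5b.png

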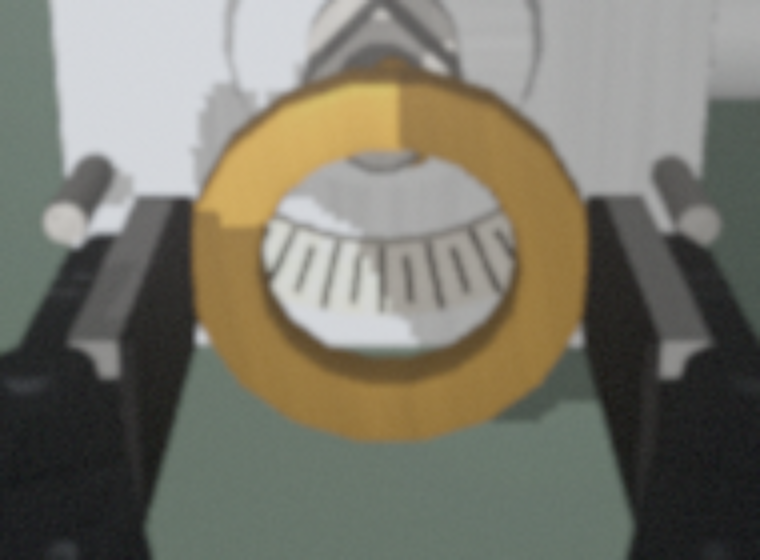

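The shaft end shows through the hole at crop (383,160). The ring appears about 1 mm to +y of it. I'll correct that, lower to just above the square, and look again at a similar depth.

Call:
move_arm --moves '[{"dx":0,"dy":-0.03,"dz":0.5,"ax":0,"ay":0,"az":0,"grip":-0.3},{"dx":0,"dy":0,"dz":0.6,"ax":0,"ay":0,"az":0,"grip":-0.3},{"dx":0,"dy":0,"dz":0.5,"ax":0,"ay":0,"az":0,"grip":-0.3},{"dx":0,"dy":0,"dz":0.3,"ax":0,"ay":0,"az":0,"grip":-0.3},{"dx":0,"dy":0,"dz":0,"ax":0,"ay":0,"az":0,"grip":-0.3},{"dx":0,"dy":0,"dz":0,"ax":0,"ay":0,"az":0,"grip":-0.3}]'

```text
time_s: 7.05
position: [489.8, -28.4, 92.8]
orientation: [-0.0, 0.03, 1.0, -0.0]
force: [0.0, 0.8, -0.2]
gripper_width: 51.0
grip_force: 31.6
```

```bash
python3 - <<'E'
from h import *
p,d,c=snap('wrist','w6')
s=bot.sense();tool([489.5,-27.1,160],176.5);print(s['force'])
P=cloud(d,c);z0=s['position'][2]
g=cv2.cvtColor(p,cv2.COLOR_RGB2HSV)
# shaft end by depth
m=(np.hypot(P[...,0]-489,P[...,1]+27)<16)&(P[...,2]>105.5)&(P[...,2]<112);print(m.sum(),np.median(P[m],0))
cv2.imwrite('pics/w6b.png',cv2.resize(p[200:340,180:370,::-1],(760,560),interpolation=cv2.INTER_CUBIC))
E
```

```text
pos [490.  -28.3  93.1] yaw 176.54 tilt [ 7.e-04 -1.e-04 -1.e+00] F [-0.4 -0.4 -0.6] t 7.1 w 51.0
units dx dy dz [ 0.019  0.038 -2.229] az 0.007
[-0.3613547  -0.39172814 -0.58854595]
845 [488.27107144 -27.88152135 108.07585945]
```

View pics/w6b.png

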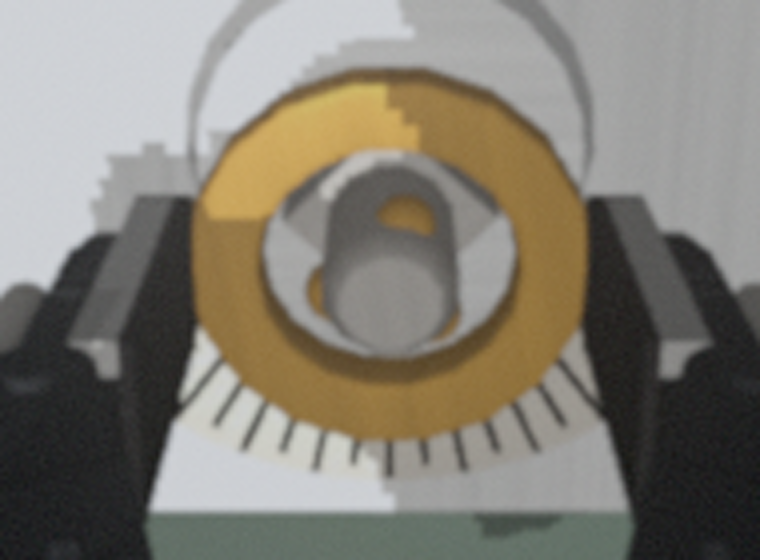

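The shaft shows centred in the hole: shaft end at crop (390,302), hole at (391,255), ring outer lower edge at row 441. That was my last allowed picture, so from here I work from numbers only.

```bash
python3 - <<'E'
from h import *
p,d,c=load('w6');P=cloud(d,c)
f=lambda u,v:((u+.5)/4-.5+180,(v+.5)/4-.5+200)
# ring plane height from depth
m=blob(p,'brass')>0;m[:, :225]=0;m[:,330:]=0;m[:215]=0
z=P[m][:,2];zt=np.median(z);print('ring top',np.percentile(z,[20,50,80,95]))
for n,u,v,zz in(('inner up',391,150,zt),('outer low',391,441,zt),('innerL',262,250,zt),('innerR',519,250,zt),('outL',192,255,zt),('outR',588,255,zt),('end',390,302,108),('end L',335,302,108),('end R',450,302,108)):
    print(n,np.round(onz(c,*f(u,v),zz),1))
E
```

```text
ring top [ 98.79814677  99.46237939 100.02673085 100.61194885]
inner up [473.1 -26.6  99.5]
outer low [516.4 -29.3  99.5]
innerL [486.2 -44.2  99.5]
innerR [488.2 -10.9  99.5]
outL [486.3 -53.4  99.5]
outR [489.5  -1.9  99.5]
end [489.8 -27.8 108. ]
end L [489.3 -34.6 108. ]
end R [490.2 -20.4 108. ]
```

Ring centre (489.7, -27.6) against shaft end (489.8, -27.8): aligned. Lower.

Call:
move_arm --moves '[{"dx":0,"dy":0,"dz":0.2,"ax":0,"ay":0,"az":0,"grip":-0.3},{"dx":0,"dy":0,"dz":0.2,"ax":0,"ay":0,"az":0,"grip":-0.3},{"dx":0,"dy":0,"dz":0.2,"ax":0,"ay":0,"az":0,"grip":-0.3},{"dx":0,"dy":0,"dz":0.1,"ax":0,"ay":0,"az":0,"grip":-0.3},{"dx":0,"dy":0,"dz":0.1,"ax":0,"ay":0,"az":0,"grip":-0.3},{"dx":0,"dy":0,"dz":0.07,"ax":0,"ay":0,"az":0,"grip":-0.3},{"dx":0,"dy":0,"dz":0,"ax":0,"ay":0,"az":0,"grip":-0.3}]'

```text
time_s: 7.8
position: [489.5, -27.8, 66.3]
orientation: [-0.0, 0.03, 1.0, 0.0]
force: [-0.3, 0.0, -0.9]
gripper_width: 51.3
grip_force: 31.6
```

Call:
move_arm --moves '[{"dx":0,"dy":0,"dz":0.04,"ax":0,"ay":0,"az":0,"grip":-0.3},{"dx":0,"dy":0,"dz":0.03,"ax":0,"ay":0,"az":0,"grip":-0.3},{"dx":0,"dy":0,"dz":0,"ax":0,"ay":0,"az":0,"grip":-0.3}]'

```text
time_s: 8.1
position: [489.8, -27.9, 65.5]
orientation: [0.0, 0.03, 1.0, -0.0]
force: [-2.6, 0.7, 11.4]
gripper_width: 51.8
grip_force: 33.1
```

Call:
move_arm --moves '[{"dx":0,"dy":0,"dz":-0.03,"ax":0,"ay":0,"az":0,"grip":0.7},{"dx":0,"dy":0,"dz":0,"ax":0,"ay":0,"az":0,"grip":0.7},{"dx":0,"dy":0,"dz":0,"ax":0,"ay":0,"az":0,"grip":0.7},{"dx":0,"dy":0,"dz":-0.5,"ax":0,"ay":0,"az":0,"grip":0.7},{"dx":0,"dy":0,"dz":-1,"ax":0,"ay":0,"az":0,"grip":1},{"dx":0,"dy":0,"dz":-1,"ax":0,"ay":0,"az":0,"grip":1},{"dx":0,"dy":0,"dz":-1,"ax":0,"ay":0,"az":0,"grip":1},{"dx":0,"dy":0,"dz":-1,"ax":0,"ay":0,"az":0,"grip":1},{"dx":0,"dy":0,"dz":-0.5,"ax":0,"ay":0,"az":0,"grip":1},{"dx":0,"dy":0,"dz":0,"ax":0,"ay":0,"az":0,"grip":1}]'

```text
time_s: 9.1
position: [490.8, -28.0, 217.4]
orientation: [0.002, 0.03, 1.0, -0.0]
force: [0.1, -1.1, -0.4]
gripper_width: 85.6
grip_force: 0.0
```

```bash
python3 - <<'E'
from h import *
p,d,c=snap('wrist','w7');P=cloud(d,c)
tool([489.5,-27.5,160],176.5)
m=(blob(p,'brass')>0)&(np.hypot(P[...,0]-489,P[...,1]+27)<40)&(P[...,2]<85)
mm=m.astype(np.uint8);cs,h=cv2.findContours(mm,cv2.RETR_EXTERNAL,cv2.CHAIN_APPROX_NONE);k=max(cs,key=cv2.contourArea)
x=P[m];print(m.sum(),np.median(x,0),np.percentile(x[:,2],[5,25,50,75,95]));e=cv2.fitEllipse(k);print(e,onz(c,*e[0],71))
A=np.c_[x[:,:2]-x[:,:2].mean(0),np.ones(len(x))];print('plane',np.linalg.lstsq(A,x[:,2],rcond=None)[0])
e=(np.hypot(P[...,0]-489,P[...,1]+27)<12)&(P[...,2]>105)&(P[...,2]<111);print('end',e.sum(),np.median(P[e],0),[np.mean(i) for i in np.nonzero(e)[::-1]])
v,u=np.nonzero(e);print(onz(c,u.mean(),v.mean(),108))
E
```

```text
pos [490.  -28.  215.9] yaw 176.57 tilt [ 1.8e-03 -2.0e-04 -1.0e+00] F [ 0.  -0.2 -1.5] t 9.15 w 85.3
units dx dy dz [0.021 0.014 1.862] az 0.012
969 [486.34850988 -26.54281163  72.5741309 ] [71.23121808 72.0817986  72.5741309  73.05464171 73.70341515]
((276.8969421386719, 189.8291778564453), (47.828670501708984, 49.11453628540039), 89.53720092773438) [489.28064579 -27.16612138  71.        ]
plane [3.20508644e-03 1.63980743e-03 7.25552070e+01]
end 294 [489.27715798 -27.78707937 108.01222599] [np.float64(276.1258503401361), np.float64(200.21768707482994)]
[489.22229627 -27.89791492 108.        ]
```

The ring is flat at z≈72.5, centred on (489.3, -27.2), and the shaft is still up at 108. Next, the lever.

```bash
python3 - <<'E'
from h import *
p,d,c=load('w1');P=cloud(d,c)
g=cv2.cvtColor(p,cv2.COLOR_RGB2GRAY)
k=onz(c,267,297,26);h=onz(c,260,226.5,20);h0=onz(c,260,226.5,12);print(k,h,h0,np.degrees(np.arctan2(*(k-h)[1::-1])),np.linalg.norm((k-h)[:2]))
m=(P[...,2]>13)&(P[...,2]<30)&(np.hypot(P[...,0]-h[0],P[...,1]-h[1])<30);print(m.sum(),P[m].mean(0),np.percentile(P[m][:,2],[10,50,90]))
tool([h[0],h[1],150],169)
E
```

```text
[532.57715826 298.70950539  26.        ] [441.43302178 322.3766297   20.        ] [444.25460207 320.85358288  12.        ] -14.55634325705615 94.16680087895543
856 [440.24697879 321.71956938  20.00806999] [18.26292632 20.4020466  21.42595742]
pos [490.  -28.  215.9] yaw 176.57 tilt [ 1.8e-03 -2.0e-04 -1.0e+00] F [ 0.  -0.2 -1.5] t 9.15 w 85.3
units dx dy dz [ 2.318 11.56   2.191] az 1.262
```

Call:
move_arm --moves '[{"dx":0.19,"dy":0.96,"dz":0,"ax":0,"ay":0,"az":0,"grip":1},{"dx":0.19,"dy":0.96,"dz":0,"ax":0,"ay":0,"az":0,"grip":1},{"dx":0.19,"dy":0.96,"dz":0,"ax":0,"ay":0,"az":0,"grip":1},{"dx":0.19,"dy":0.96,"dz":0,"ax":0,"ay":0,"az":0,"grip":1},{"dx":0.19,"dy":0.96,"dz":0,"ax":0,"ay":0,"az":0,"grip":1},{"dx":0.19,"dy":0.96,"dz":0.3,"ax":0,"ay":0,"az":0,"grip":1},{"dx":0.19,"dy":0.96,"dz":0.3,"ax":0,"ay":0,"az":0,"grip":1},{"dx":0.19,"dy":0.96,"dz":0.3,"ax":0,"ay":0,"az":0,"grip":1},{"dx":0.19,"dy":0.96,"dz":0.3,"ax":0,"ay":0,"az":0,"grip":1},{"dx":0.19,"dy":0.96,"dz":0.3,"ax":0,"ay":0,"az":0,"grip":1}]'

```text
time_s: 10.15
position: [448.9, 263.7, 168.4]
orientation: [-0.001, 0.03, 1.0, -0.001]
force: [0.1, 0.2, -0.1]
gripper_width: 85.1
grip_force: 0.0
```

Call:
move_arm --moves '[{"dx":0.19,"dy":0.96,"dz":0.3,"ax":0,"ay":0,"az":0,"grip":1},{"dx":0.19,"dy":0.96,"dz":0.3,"ax":0,"ay":0,"az":0,"grip":1},{"dx":0,"dy":0,"dz":0,"ax":0,"ay":0,"az":0.93,"grip":1},{"dx":0,"dy":0,"dz":0,"ax":0,"ay":0,"az":0.93,"grip":1},{"dx":0,"dy":0,"dz":0,"ax":0,"ay":0,"az":0,"grip":1},{"dx":0,"dy":0,"dz":0,"ax":0,"ay":0,"az":0,"grip":1}]'

```text
time_s: 10.75
position: [441.5, 320.8, 151.3]
orientation: [-0.001, 0.125, 0.992, -0.001]
force: [-0.7, -0.4, 0.7]
gripper_width: 85.4
grip_force: 0.0
```

```bash
python3 - <<'E'
from h import *
p,d,c=snap('wrist','w8');P=cloud(d,c)
tool([441.4,322.4,6],165.4)
print('proj',proj(c,[441.4,322.4,20]),proj(c,[532.6,298.7,26]))
# boss top: bright, z 16-25 near centre
m=(P[...,2]>16)&(P[...,2]<25)&(np.hypot(P[...,0]-441.4,P[...,1]-322.4)<34)
cs,hh=cv2.findContours(m.astype(np.uint8),cv2.RETR_CCOMP,cv2.CHAIN_APPROX_NONE)
for k in cs:
    if cv2.contourArea(k)>100:
        r=cv2.minAreaRect(k);b=np.array([onz(c,*q,20) for q in cv2.boxPoints(r)]);e=b[1]-b[0]
        print(cv2.contourArea(k),r,onz(c,*r[0],20),'dir',np.degrees(np.arctan2(e[1],e[0]))%90,np.linalg.norm(e),np.linalg.norm(b[2]-b[1]))
print(P[m].mean(0))
kz=blob(p,'dark')>0;q=proj(c,[532.6,298.7,26]);q=[int(v) for v in q]
w=np.zeros_like(kz);w[max(0,q[1]-35):q[1]+35,q[0]-35:q[0]+35]=1;kk=w&kz&(P[...,2]>15)&(P[...,2]<45);vv,uu=np.nonzero(kk);print(kk.sum(),uu.mean(),vv.mean(),onz(c,uu.mean(),vv.mean(),27) if kk.sum() else 0)
E
```

```text
pos [441.7 320.8 151.6] yaw 165.56 tilt [-1.e-03 -9.e-04 -1.e+00] F [ 0.6 -0.1 -0.8] t 10.8 w 85.5
units dx dy dz [0.019 0.056 4.853] az 0.026
proj (np.float64(278.1002121403845), np.float64(195.66659863383242)) (np.float64(277.8867164700737), np.float64(283.9270574465662))
1657.0 ((277.5, 195.0), (44.0, 39.0), 90.0) [440.60417731 322.00278239  20.        ] dir 75.51855628266647 37.018295398398564 44.30592798803851
570.5 ((277.5, 195.5), (23.0, 25.0), 90.0) [441.09163157 321.87713639  20.        ] dir 75.5196942701429 24.000662315016925 23.172820123153812
[440.60570947 321.63877399  20.51420679]
302 277.9801324503311 283.682119205298 [531.72754426 299.02247709  27.        ]
```

The lever is at (441.0, 321.9), pointing -14.5°, top at z≈20: consistent with the first view. Grasp.

Call:
move_arm --force 60 --moves '[{"dx":0.02,"dy":0.04,"dz":1,"ax":0,"ay":0,"az":0,"grip":1},{"dx":0,"dy":0,"dz":1,"ax":0,"ay":0,"az":0,"grip":1},{"dx":0,"dy":0,"dz":1,"ax":0,"ay":0,"az":0,"grip":1},{"dx":0,"dy":0,"dz":1,"ax":0,"ay":0,"az":0,"grip":1},{"dx":0,"dy":0,"dz":0.6,"ax":0,"ay":0,"az":0,"grip":1},{"dx":0,"dy":0,"dz":0.28,"ax":0,"ay":0,"az":0,"grip":1},{"dx":0,"dy":0,"dz":0,"ax":0,"ay":0,"az":0,"grip":-0.6},{"dx":0,"dy":0,"dz":0,"ax":0,"ay":0,"az":0,"grip":-0.6},{"dx":0,"dy":0,"dz":0,"ax":0,"ay":0,"az":0,"grip":-0.6},{"dx":0,"dy":0,"dz":0,"ax":0,"ay":0,"az":0,"grip":-0.6}]'

```text
time_s: 11.8
position: [442.2, 322.6, 7.4]
orientation: [0.001, 0.127, 0.992, 0.0]
force: [-1.0, -1.8, 7.5]
gripper_width: 36.1
grip_force: 60.8
```

Call:
move_arm --moves '[{"dx":0,"dy":0,"dz":-0.5,"ax":0,"ay":0,"az":0,"grip":-0.6},{"dx":0,"dy":0,"dz":-1,"ax":0,"ay":0,"az":0,"grip":-0.6},{"dx":0,"dy":0,"dz":-1,"ax":0,"ay":0,"az":0,"grip":-0.6},{"dx":0,"dy":0,"dz":-1,"ax":0,"ay":0,"az":0,"grip":-0.6},{"dx":0,"dy":0,"dz":-1,"ax":0,"ay":0,"az":0,"grip":-0.6},{"dx":0,"dy":0,"dz":-0.3,"ax":0,"ay":0,"az":0,"grip":-0.6},{"dx":0,"dy":0,"dz":0,"ax":0,"ay":0,"az":0,"grip":-0.6}]'

```text
time_s: 12.5
position: [442.2, 322.8, 151.2]
orientation: [0.001, 0.127, 0.992, 0.001]
force: [-0.4, -0.7, -3.7]
gripper_width: 36.3
grip_force: 61.3
```

```bash
python3 - <<'E'
from h import *
p,d,c=snap('wrist','w9');P=cloud(d,c);s=bot.sense()
tool([489.4,-27.6,150],132.7);print(s['qpos'],s['grip_force'])
o=s['position'];z0=o[2]+15
m=(np.abs(P[...,2]-z0)<4)&(np.hypot(P[...,0]-o[0],P[...,1]-o[1])<34)
zt=np.median(P[m][:,2]);print('top',zt,m.sum())
cs,_=cv2.findContours(m.astype(np.uint8),cv2.RETR_CCOMP,cv2.CHAIN_APPROX_NONE)
for k in cs:
    if cv2.contourArea(k)>100:
        r=cv2.minAreaRect(k);b=np.array([onz(c,*q,zt) for q in cv2.boxPoints(r)]);e=b[1]-b[0]
        print(cv2.contourArea(k),r,onz(c,*r[0],zt)-o,'dir',np.degrees(np.arctan2(e[1],e[0]))%90,np.linalg.norm(e),np.linalg.norm(b[2]-b[1]))
E
```

```text
pos [441.5 322.2 149.7] yaw 165.41 tilt [ 3.e-04  0.e+00 -1.e+00] F [-0.4  0.  -3. ] t 12.55 w 35.9
units dx dy dz [-4.4800e+00 -1.0883e+01 -8.0000e-03] az 5.452
[-0.54944773  0.46741169 -0.18598975  1.82464473  0.11049958  0.85926175
  0.52805443] 61.258424520492554
top 164.28843853156388 4727
6259.0 ((276.0, 269.5), (81.0, 130.0), 90.0) [-1.43143613  1.12247105 14.54085851] dir 75.26934810905101 62.03093944207725 45.79403119077782
1798.0 ((276.0, 271.0), (48.0, 40.0), -0.0) [-0.61409682  0.90792364 14.54085851] dir 73.88561769780253 22.58451266485391 23.47217678114044
```

The lever is held level, with its underside 5.5 mm below the TCP. I'll carry it over the shaft and turn it to match the square.

Call:
move_arm --moves '[{"dx":-0.25,"dy":-0.61,"dz":0,"ax":0,"ay":0,"az":0,"grip":-0.6},{"dx":-0.4,"dy":-0.97,"dz":0,"ax":0,"ay":0,"az":0,"grip":-0.6},{"dx":-0.4,"dy":-0.97,"dz":0,"ax":0,"ay":0,"az":0,"grip":-0.6},{"dx":-0.4,"dy":-0.97,"dz":0,"ax":0,"ay":0,"az":0,"grip":-0.6},{"dx":-0.4,"dy":-0.97,"dz":0,"ax":0,"ay":0,"az":0,"grip":-0.6},{"dx":-0.4,"dy":-0.97,"dz":0,"ax":0,"ay":0,"az":0,"grip":-0.6},{"dx":-0.4,"dy":-0.97,"dz":0,"ax":0,"ay":0,"az":0,"grip":-0.6},{"dx":-0.4,"dy":-0.97,"dz":0,"ax":0,"ay":0,"az":0,"grip":-0.6},{"dx":-0.4,"dy":-0.97,"dz":0,"ax":0,"ay":0,"az":0,"grip":-0.6},{"dx":-0.4,"dy":-0.97,"dz":0,"ax":0,"ay":0,"az":0,"grip":-0.6}]'

```text
time_s: 13.55
position: [481.8, 20.8, 148.1]
orientation: [-0.002, 0.127, 0.992, -0.0]
force: [0.4, -0.3, -4.4]
gripper_width: 36.2
grip_force: 61.2
```

Call:
move_arm --moves '[{"dx":-0.4,"dy":-0.97,"dz":0,"ax":0,"ay":0,"az":0,"grip":-0.6},{"dx":-0.23,"dy":-0.57,"dz":0,"ax":0,"ay":0,"az":0,"grip":-0.6},{"dx":0,"dy":0,"dz":0,"ax":0,"ay":0,"az":0.9,"grip":-0.6},{"dx":0,"dy":0,"dz":0,"ax":0,"ay":0,"az":0.9,"grip":-0.6},{"dx":0,"dy":0,"dz":0,"ax":0,"ay":0,"az":0.9,"grip":-0.6},{"dx":0,"dy":0,"dz":0,"ax":0,"ay":0,"az":0.9,"grip":-0.6},{"dx":0,"dy":0,"dz":0,"ax":0,"ay":0,"az":0.9,"grip":-0.6},{"dx":0,"dy":0,"dz":0,"ax":0,"ay":0,"az":0.9,"grip":-0.6},{"dx":0,"dy":0,"dz":0,"ax":0,"ay":0,"az":0,"grip":-0.6},{"dx":0,"dy":0,"dz":0,"ax":0,"ay":0,"az":0,"grip":-0.6}]'

```text
time_s: 14.55
position: [488.8, -27.2, 148.8]
orientation: [-0.001, 0.397, 0.918, -0.001]
force: [-0.1, 0.1, -3.0]
gripper_width: 36.3
grip_force: 61.2
```

```bash
python3 - <<'E'
from h import *
tool([489.4,-27.8,118],132.7);s=bot.sense();print(s['qpos'])
E
```

```text
pos [488.8 -27.2 148.8] yaw 133.19 tilt [-2.4e-03 -3.0e-04 -1.0e+00] F [-0.1  0.1 -3. ] t 14.55 w 36.3
units dx dy dz [-0.03   0.002  1.025] az 0.081
[ 4.21676208e-03  3.90523789e-01  1.61645100e-03  1.96672051e+00
 -4.68632506e-04  7.86730076e-01  7.59785822e-01]
```

Call:
move_arm --moves '[{"dx":-0.025,"dy":0,"dz":0.4,"ax":0,"ay":0,"az":0.08,"grip":-0.6},{"dx":0,"dy":0,"dz":0.4,"ax":0,"ay":0,"az":0,"grip":-0.6},{"dx":0,"dy":0,"dz":0.25,"ax":0,"ay":0,"az":0,"grip":-0.6},{"dx":0,"dy":0,"dz":0.1,"ax":0,"ay":0,"az":0,"grip":-0.6},{"dx":0,"dy":0,"dz":0.05,"ax":0,"ay":0,"az":0,"grip":-0.6},{"dx":0,"dy":0,"dz":0,"ax":0,"ay":0,"az":0,"grip":-0.6}]'

```text
time_s: 15.15
position: [490.2, -27.9, 114.0]
orientation: [0.0, 0.402, 0.916, -0.0]
force: [0.6, 0.3, -3.5]
gripper_width: 36.0
grip_force: 61.2
```

```bash
cat >> h.py <<'E'
def hole(f):
    p,d,c=snap('wrist',f);P=cloud(d,c);s=bot.sense();o=s['position']
    tool([489.5,-27.8,100],132.7)
    m=(np.abs(P[...,2]-(o[2]+14.5))<3)&(np.hypot(P[...,0]-o[0],P[...,1]-o[1])<34)
    cs,h=cv2.findContours(m.astype(np.uint8),cv2.RETR_CCOMP,cv2.CHAIN_APPROX_NONE)
    for k,hh in zip(cs,h[0]):
        if cv2.contourArea(k)>100: r=cv2.minAreaRect(k);print('hole' if hh[3]>=0 else 'outer',r,np.round(onz(c,*r[0],o[2]+14.5),1))
    e=(np.hypot(P[...,0]-489.5,P[...,1]+27.5)<12)&(P[...,2]>105)&(P[...,2]<109.5)
    v,u=np.nonzero(e)
    if len(u): k=cv2.minEnclosingCircle(np.c_[u,v].astype(np.float32));print('end',len(u),np.median(P[e],0),k,np.round(onz(c,*k[0],108),1),np.round(onz(c,u.mean(),v.mean(),108),1))
E
python3 -c "
from h import *
hole('w10')"
```

```text
pos [490.3 -27.8 114.2] yaw 132.55 tilt [ 4.e-04 -0.e+00 -1.e+00] F [ 0.1  1.1 -3.1] t 15.2 w 36.5
units dx dy dz [ 0.018 -0.019  0.474] az -0.024
outer ((276.5, 270.0), (103.0, 80.0), -0.0) [488.1 -25.5 128.7]
hole ((276.5, 272.0), (48.99999237060547, 41.99999237060547), 0.0) [488.9 -26.4 128.7]
end 398 [491.33249737 -29.60611119 108.2727582 ] ((275.69427490234375, 258.5228576660156), 16.637784957885742) [490.9 -29.2 108. ] [491.1 -29.4 108. ]
```

Call:
move_arm --moves '[{"dx":-0.033,"dy":-0.015,"dz":0.1,"ax":0,"ay":0,"az":0,"grip":-0.6},{"dx":0,"dy":0,"dz":0.15,"ax":0,"ay":0,"az":0,"grip":-0.6},{"dx":0,"dy":0,"dz":0.15,"ax":0,"ay":0,"az":0,"grip":-0.6},{"dx":0,"dy":0,"dz":0.1,"ax":0,"ay":0,"az":0,"grip":-0.6},{"dx":0,"dy":0,"dz":0,"ax":0,"ay":0,"az":0,"grip":-0.6}]'

```text
time_s: 15.7
position: [490.0, -28.8, 98.4]
orientation: [-0.001, 0.402, 0.915, -0.0]
force: [0.6, 0.5, -2.9]
gripper_width: 36.7
grip_force: 61.2
```

```bash
python3 -c "
from h import *
hole('w11')"
```

```text
pos [490.3 -28.8  98.7] yaw 132.54 tilt [-6.e-04 -0.e+00 -1.e+00] F [-1.   0.4 -3.4] t 15.75 w 36.1
units dx dy dz [ 0.042  0.004 -0.043] az -0.026
outer ((276.5, 270.5), (79.0, 103.0), 90.0) [488.2 -26.7 113.2]
hole ((276.5, 272.5), (48.99999237060547, 42.99999237060547), 0.0) [488.9 -27.5 113.2]
end 813 [488.71538884 -26.54209248 107.98653411] ((279.7398376464844, 267.3856201171875), 20.627750396728516) [490.2 -26.4 108. ] [488.8 -26.7 108. ]
```

```bash
python3 - <<'E'
from h import *
p,d,c=load('w11');P=cloud(d,c)
for lo,hi in((107,110),(106.5,109)):
    e=((P[...,2]>lo)&(P[...,2]<hi)).astype(np.uint8);e[:,:240]=0;e[:,315:]=0;e[:235]=0;e[310:]=0
    e=cv2.morphologyEx(e,cv2.MORPH_OPEN,cv2.getStructuringElement(cv2.MORPH_ELLIPSE,(13,13)))
    n,l,st,ce=cv2.connectedComponentsWithStats(e)
    for i in range(1,n): print(st[i],ce[i],onz(c,*ce[i],108))
sub=P[246:300:4,250:304:4,2];print(np.round(sub).astype(int))
E
```

```text
[269 268  13  13 121] [275. 274.] [490.98946262 -30.8910845  108.        ]
[[112 111 111 111 111 111 111 111 112 111 112 111 112 112]
 [112 111 111 112 112 111 112 111 111 112 112 111 111 111]
 [111 103  69  98 105 107 106 106 107 105 102  87  98 112]
 [111 102  71 105 106 108 109 109 107 107 105 101  99 112]
 [113 103  73 106 108 108 108 109 109 108 108 105 103 111]
 [110 104  72 107 108 108 108 109 108 109 107 105  99 112]
 [112 105  74 107 108 242 108 109 108 107 108  73 101 110]
 [111 106  92 105 108 108 108 109 242 110 107  92 101 110]
 [112 107  96  97 105 108 108 109 109 107  98  97 101 111]
 [112 108 100 101 100 101 101 102 102 101 101 101 101 112]
 [110 108 106 105 104 105 104 105 106 104 105 104 106 112]
 [112 108 109 109 108 108 109 109 109 108 108 108 108 111]
 [111 112 111 111 111 111 112 112 111 112 111 111 111 111]
 [111 112 111 111 112 112 111 111 111 112 111 111 112 112]]
```

The hole and the shaft end agree to about 0.3 mm. Next I'll lower to the shoulder, watching the force (the lever's weight reads as -3.3 N).

Call:
move_arm --moves '[{"dx":0,"dy":0,"dz":0.1,"ax":0,"ay":0,"az":0,"grip":-0.6},{"dx":0,"dy":0,"dz":0.08,"ax":0,"ay":0,"az":0,"grip":-0.6},{"dx":0,"dy":0,"dz":0.05,"ax":0,"ay":0,"az":0,"grip":-0.6},{"dx":0,"dy":0,"dz":0.03,"ax":0,"ay":0,"az":0,"grip":-0.6},{"dx":0,"dy":0,"dz":0,"ax":0,"ay":0,"az":0,"grip":-0.6}]'

```text
time_s: 16.25
position: [490.4, -28.8, 91.1]
orientation: [-0.0, 0.402, 0.915, -0.0]
force: [-0.5, 0.1, -2.7]
gripper_width: 36.2
grip_force: 61.2
```

Call:
move_arm --moves '[{"dx":0,"dy":0,"dz":0.03,"ax":0,"ay":0,"az":0,"grip":-0.6},{"dx":0,"dy":0,"dz":0.03,"ax":0,"ay":0,"az":0,"grip":-0.6},{"dx":0,"dy":0,"dz":0,"ax":0,"ay":0,"az":0,"grip":-0.6}]'

```text
time_s: 16.55
position: [490.4, -28.9, 89.3]
orientation: [-0.0, 0.402, 0.915, -0.0]
force: [-0.7, 0.1, -2.8]
gripper_width: 36.4
grip_force: 61.2
```

Call:
move_arm --moves '[{"dx":0,"dy":0,"dz":0.04,"ax":0,"ay":0,"az":0,"grip":-0.6},{"dx":0,"dy":0,"dz":0.04,"ax":0,"ay":0,"az":0,"grip":-0.6},{"dx":0,"dy":0,"dz":0,"ax":0,"ay":0,"az":0,"grip":-0.6}]'

```text
time_s: 16.85
position: [490.3, -28.8, 86.8]
orientation: [-0.0, 0.402, 0.915, -0.0]
force: [0.1, 0.6, -3.0]
gripper_width: 36.2
grip_force: 61.2
```

The lever is sliding onto the square with no added force. Continuing.

Call:
move_arm --moves '[{"dx":0,"dy":0,"dz":0.06,"ax":0,"ay":0,"az":0,"grip":-0.6},{"dx":0,"dy":0,"dz":0.06,"ax":0,"ay":0,"az":0,"grip":-0.6},{"dx":0,"dy":0,"dz":0.06,"ax":0,"ay":0,"az":0,"grip":-0.6},{"dx":0,"dy":0,"dz":0.06,"ax":0,"ay":0,"az":0,"grip":-0.6},{"dx":0,"dy":0,"dz":0,"ax":0,"ay":0,"az":0,"grip":-0.6}]'

```text
time_s: 17.35
position: [490.4, -28.8, 79.6]
orientation: [-0.0, 0.402, 0.915, -0.0]
force: [-0.3, -0.5, -2.4]
gripper_width: 36.2
grip_force: 61.2
```

Call:
move_arm --moves '[{"dx":0,"dy":0,"dz":0.04,"ax":0,"ay":0,"az":0,"grip":-0.6},{"dx":0,"dy":0,"dz":0.03,"ax":0,"ay":0,"az":0,"grip":-0.6},{"dx":0,"dy":0,"dz":0,"ax":0,"ay":0,"az":0,"grip":-0.6}]'

```text
time_s: 17.65
position: [490.4, -28.9, 79.3]
orientation: [0.0, 0.402, 0.915, 0.0]
force: [-5.3, 0.4, 18.4]
gripper_width: 36.6
grip_force: 63.6
```

Call:
move_arm --moves '[{"dx":0,"dy":0,"dz":-0.05,"ax":0,"ay":0,"az":0,"grip":-0.6},{"dx":0,"dy":0,"dz":0,"ax":0,"ay":0,"az":0,"grip":-0.6}]'

```text
time_s: 17.85
position: [490.6, -28.8, 79.4]
orientation: [0.0, 0.402, 0.915, 0.0]
force: [0.7, 0.3, -1.9]
gripper_width: 36.2
grip_force: 61.4
```

```bash
python3 - <<'E'
from h import *
tool([489.4,-27.8,100],132.7);print(bot.sense()['torque'])
p,d,c=snap('wrist','w12');P=cloud(d,c);o=bot.sense()['position']
r=np.hypot(P[...,0]-489.5,P[...,1]+27.8)
m=(r<30)&(r>17)&(P[...,2]>85)&(P[...,2]<102);h,b=np.histogram(P[m][:,2],bins=np.arange(85,102));print(h,np.median(P[m][:,2]))
q=proj(c,[489.5,-27.8,92]);print(q);sub=P[235:330:5,235:320:5,2];print(np.round(sub).astype(int))
E
```

```text
pos [490.6 -28.8  79.4] yaw 132.54 tilt [ 6.e-04 -0.e+00 -1.e+00] F [ 0.7  0.3 -1.9] t 17.85 w 36.2
units dx dy dz [ 0.053 -0.006 -0.686] az -0.027
[ 0.05251777 -0.05907284  0.02681961]
[  70   73   70   93  104   94  513 1697  517   78   61   66   65   66
   60   83] 92.51432152862127
(np.float64(276.1821065461011), np.float64(270.63154908643276))
[[ 72  93  92  93  94  93  93  93  94  92  93  93  92  92  93  92  93]
 [ 73  93  92  92  93  92  93  93  91  93  93  92  94  93  93  93  94]
 [ 73  93  92  93  92  92  93  92  92  93  93  92  93  94 223  92  92]
 [ 89  93  92  92  93  93  92  93  93  92  92  94  92  93  93  93  92]
 [ 94  93  93  92  86  86  88  90  92  91  90  86  87  91 223  92  93]
 [100  93  92  93  78  87  94  96  97  97  94  90  86  91  94  93  98]
 [104  93  92  92  79  93 103 103 101 102 100  97  87  93  93  92  99]
 [108  93  93  93  80 103 105 106 106 106 105 102  86  92  93  91 100]
 [110  94  93  93  80 105 107 107 108 107 106 105 101  92  92  93 100]
 [109  95  92  92  82 107 108 109 108 108 108 107 103 102  92  93 102]
 [111  95  93  92  85 107 108 108 108 109 109 108 106  92  92  93 101]
 [112  96  93  92  90 107 109 109 109 109 108 109  91  92  93  92 103]
 [111  97  93  92  92 106 107 108 108 109 109 107  93  93  93  93 103]
 [112  92  93  92  93  92 106 109 109 107 107  93  92  92  92  92 104]
 [114  93  92  92  93  93  92  93  92  93  92  93  92  94  94  93 104]
 [114  57  93  93  93  92  92  93  92  93  92  93  92  92  92  92  60]
 [115  56  57  57  56  78  79  79  79  79  79  79  60  60  59  61  60]
 [115  56  57  57  58  79  81  80  79  79  79  79  59  59  61  59  60]
 [ 56  55  57  56  57 223  79  80  80  79  80  80  61  59  60  59  59]]
```

The lever's top is at 92.5 and its arm top at 79, so it is home on the ring, and the shaft end is still at 108. I'll feel the square by turning lightly towards the middle of the scale.

Call:
move_arm --moves '[{"dx":0,"dy":0,"dz":0,"ax":0,"ay":0,"az":-0.5,"grip":-0.6},{"dx":0,"dy":0,"dz":0,"ax":0,"ay":0,"az":-0.5,"grip":-0.6},{"dx":0,"dy":0,"dz":0,"ax":0,"ay":0,"az":-0.5,"grip":-0.6},{"dx":0,"dy":0,"dz":0,"ax":0,"ay":0,"az":0,"grip":-0.6}]'

```text
time_s: 18.3
position: [490.1, -28.4, 79.4]
orientation: [-0.0, 0.329, 0.944, 0.0]
force: [-3.1, 1.8, 5.2]
gripper_width: 36.1
grip_force: 62.2
```

```bash
python3 -c "
from h import *
tool([489.4,-27.8,100],146.5);print(bot.sense()['torque'])"
```

```text
pos [490.1 -28.4  79.4] yaw 141.6 tilt [-5.e-04  7.e-04 -1.e+00] F [-3.1  1.8  5.2] t 18.3 w 36.1
units dx dy dz [ 0.033  0.002 -0.688] az -0.816
[ 0.34346124  0.60074874 -0.18618276]
```

I feel resistance from the square (0.19 N m about z), so the lever is engaged. One more small turn, then relax, let go and rise.

Call:
move_arm --moves '[{"dx":0,"dy":0,"dz":-0.01,"ax":0,"ay":0,"az":-0.5,"grip":-0.6},{"dx":0,"dy":0,"dz":0,"ax":0,"ay":0,"az":-0.5,"grip":-0.6},{"dx":0,"dy":0,"dz":0,"ax":0,"ay":0,"az":0.3,"grip":-0.6},{"dx":0,"dy":0,"dz":0,"ax":0,"ay":0,"az":0,"grip":-0.6}]'

```text
time_s: 18.7
position: [490.2, -28.6, 79.4]
orientation: [-0.0, 0.296, 0.955, 0.0]
force: [-2.4, 2.2, 1.6]
gripper_width: 36.4
grip_force: 61.8
```

Call:
move_arm --moves '[{"dx":0,"dy":0,"dz":0,"ax":0,"ay":0,"az":0,"grip":0.2},{"dx":0,"dy":0,"dz":0,"ax":0,"ay":0,"az":0,"grip":0.2},{"dx":0,"dy":0,"dz":0,"ax":0,"ay":0,"az":0,"grip":0.2},{"dx":0,"dy":0,"dz":-0.5,"ax":0,"ay":0,"az":0,"grip":0.2},{"dx":0,"dy":0,"dz":-1,"ax":0,"ay":0,"az":0,"grip":1},{"dx":0,"dy":0,"dz":-1,"ax":0,"ay":0,"az":0,"grip":1},{"dx":0,"dy":0,"dz":-1,"ax":0,"ay":0,"az":0,"grip":1},{"dx":0,"dy":0,"dz":-1,"ax":0,"ay":0,"az":0,"grip":1},{"dx":0,"dy":0,"dz":0,"ax":0,"ay":0,"az":0,"grip":1}]'

```text
time_s: 19.6
position: [492.6, -29.1, 218.3]
orientation: [0.004, 0.295, 0.956, 0.001]
force: [-0.3, -0.4, 0.2]
gripper_width: 85.6
grip_force: 0.0
```

```bash
python3 - <<'E'
from h import *
p,d,c=snap('wrist','w13');P=cloud(d,c)
tool([499,-382,150],176.5)
r=np.hypot(P[...,0]-489.4,P[...,1]+27.8);top=(r<32)&(P[...,2]>89)&(P[...,2]<96)
A=np.c_[P[top][:,:2]-[489.4,-27.8],np.ones(top.sum())];print('top plane',np.linalg.lstsq(A,P[top][:,2],rcond=None)[0],top.sum())
k=(blob(p,'dark')>0)&(r<125)&(r>60)&(P[...,2]>85)&(P[...,2]<120)
if k.sum():
    v,u=np.nonzero(k);q=onz(c,u.mean(),v.mean(),98);print('knob',k.sum(),q,np.hypot(q[0]-489.4,q[1]+27.8),np.degrees(np.arctan2(q[1]+27.8,q[0]-489.4)))
ar=(r>30)&(r<75)&(P[...,2]>76)&(P[...,2]<82.5)
print('arm z',np.median(P[ar][:,2]),ar.sum())
e=(r<12)&(P[...,2]>105.5)&(P[...,2]<111);v,u=np.nonzero(e);print('end',e.sum(),np.median(P[e],0),onz(c,u.mean(),v.mean(),108))
# cap from the fixed views
for f in('scene','side'):
    p2,d2,c2=snap(f,f+'1');m=blob(p2,'red');P2=cloud(d2,c2);mm=(m>0)&(np.hypot(P2[...,0]-499,P2[...,1]+382)<40);print(f,mm.sum(),P2[mm].mean(0))
E
```

```text
pos [491.6 -29.  216.3] yaw 145.71 tilt [ 4.4e-03 -3.0e-04 -1.0e+00] F [ 0.5 -0.3  0.1] t 19.65 w 85.6
units dx dy dz [-6.823 -9.588  2.213] az -5.131
top plane [ 1.35852979e-03 -1.11536975e-03  9.25245746e+01] 1239
knob 358 [567.38568819 -80.85277475  98.        ] 94.32054108848163 -34.22700781156586
arm z 79.64737413782116 2924
end 279 [489.14733281 -27.38185279 108.23156812] [489.0577214  -27.50292754 108.        ]
scene 100 [ 506.25058335 -378.96068062   15.5810921 ]
side 236 [ 492.84361941 -385.07925407   18.94801893]
```

The lever is level and home, with the knob at radius 94.3, about 31° from +x and between the pins. Now the cap.

Call:
move_arm --moves '[{"dx":-0.57,"dy":-0.8,"dz":0,"ax":0,"ay":0,"az":0,"grip":1},{"dx":-0.57,"dy":-0.8,"dz":0,"ax":0,"ay":0,"az":0,"grip":1},{"dx":-0.57,"dy":-0.8,"dz":0,"ax":0,"ay":0,"az":0,"grip":1},{"dx":-0.57,"dy":-0.8,"dz":0,"ax":0,"ay":0,"az":0,"grip":1},{"dx":-0.57,"dy":-0.8,"dz":0,"ax":0,"ay":0,"az":0,"grip":1},{"dx":-0.57,"dy":-0.8,"dz":0.3,"ax":0,"ay":0,"az":0,"grip":1},{"dx":-0.57,"dy":-0.8,"dz":0.3,"ax":0,"ay":0,"az":0,"grip":1},{"dx":-0.57,"dy":-0.8,"dz":0.3,"ax":0,"ay":0,"az":0,"grip":1},{"dx":-0.57,"dy":-0.8,"dz":0.3,"ax":0,"ay":0,"az":0,"grip":1},{"dx":-0.57,"dy":-0.8,"dz":0.3,"ax":0,"ay":0,"az":0,"grip":1}]'

```text
time_s: 20.75
position: [495.8, -324.3, 167.3]
orientation: [-0.001, 0.295, 0.956, 0.0]
force: [0.2, -0.1, 0.6]
gripper_width: 85.4
grip_force: 0.0
```

Call:
move_arm --moves '[{"dx":-0.57,"dy":-0.8,"dz":0.3,"ax":0,"ay":0,"az":0,"grip":1},{"dx":-0.55,"dy":-0.79,"dz":0.4,"ax":0,"ay":0,"az":0,"grip":1},{"dx":0,"dy":0,"dz":0,"ax":0,"ay":0,"az":0,"grip":1},{"dx":0,"dy":0,"dz":0,"ax":0,"ay":0,"az":0,"grip":1}]'

```text
time_s: 21.15
position: [496.4, -381.7, 146.3]
orientation: [-0.002, 0.295, 0.955, 0.001]
force: [0.8, 1.3, 1.8]
gripper_width: 85.6
grip_force: 0.0
```

```bash
python3 - <<'E'
from h import *
p,d,c=snap('wrist','w14');P=cloud(d,c)
m=((blob(p,'red')>0)&(np.hypot(P[...,0]-499,P[...,1]+382)<50)).astype(np.uint8)
t=((m>0)&(np.abs(P[...,2]-22)<4)).astype(np.uint8)
print('z',np.percentile(P[m>0][:,2],[5,50,95]),m.sum(),t.sum())
k=max(cv2.findContours(t,cv2.RETR_EXTERNAL,cv2.CHAIN_APPROX_NONE)[0],key=cv2.contourArea);X=np.array([onz(c,*q[0],22)[:2] for q in k],np.float32);o,r=cv2.minEnclosingCircle(X);print('top circle',o,r,X.mean(0))
tool([o[0],o[1],10])
print(bot.sense()['qpos'])
E
```

```text
z [10.52022008 22.12021403 23.5531472 ] 1030 911
top circle (496.91290283203125, -382.04254150390625) 18.864625930786133 [ 496.85562 -381.72482]
pos [ 497.2 -380.8  147.1] yaw 145.74 tilt [-0.0018  0.002  -1.    ] F [0.5 0.3 0.5] t 21.2 w 85.8
units dx dy dz [-0.028 -0.043  4.57 ] az None
[ 0.6190253   0.57782835 -0.00679204  1.6121094   0.00379953  0.95429348
  1.58404138]
```

Call:
move_arm --force 60 --moves '[{"dx":-0.03,"dy":-0.04,"dz":1,"ax":0,"ay":0,"az":0,"grip":1},{"dx":0,"dy":0,"dz":1,"ax":0,"ay":0,"az":0,"grip":1},{"dx":0,"dy":0,"dz":1,"ax":0,"ay":0,"az":0,"grip":1},{"dx":0,"dy":0,"dz":0.9,"ax":0,"ay":0,"az":0,"grip":1},{"dx":0,"dy":0,"dz":0.5,"ax":0,"ay":0,"az":0,"grip":1},{"dx":0,"dy":0,"dz":0.2,"ax":0,"ay":0,"az":0,"grip":1},{"dx":0,"dy":0,"dz":0,"ax":0,"ay":0,"az":0,"grip":-0.6},{"dx":0,"dy":0,"dz":0,"ax":0,"ay":0,"az":0,"grip":-0.6},{"dx":0,"dy":0,"dz":0,"ax":0,"ay":0,"az":0,"grip":-0.6},{"dx":0,"dy":0,"dz":0,"ax":0,"ay":0,"az":0,"grip":-0.6}]'

```text
time_s: 22.2
position: [498.3, -383.7, 12.3]
orientation: [0.001, 0.295, 0.956, -0.0]
force: [-1.0, 0.7, 5.9]
gripper_width: 34.7
grip_force: 59.2
```

Call:
move_arm --moves '[{"dx":0,"dy":0,"dz":-0.5,"ax":0,"ay":0,"az":0,"grip":-0.6},{"dx":0,"dy":0,"dz":-1,"ax":0,"ay":0,"az":0,"grip":-0.6},{"dx":0,"dy":0,"dz":-1,"ax":0,"ay":0,"az":0,"grip":-0.6},{"dx":0,"dy":0,"dz":-1,"ax":0,"ay":0,"az":0,"grip":-0.6},{"dx":0,"dy":0,"dz":-1,"ax":0,"ay":0,"az":0,"grip":-0.6},{"dx":0,"dy":0,"dz":-0.5,"ax":0,"ay":0,"az":0,"grip":-0.6},{"dx":0,"dy":0,"dz":0,"ax":0,"ay":0,"az":0,"grip":-0.6},{"dx":0,"dy":0,"dz":0,"ax":0,"ay":0,"az":0,"grip":-0.6}]'

```text
time_s: 23.0
position: [497.5, -383.3, 161.0]
orientation: [0.0, 0.295, 0.956, -0.0]
force: [0.5, 0.1, -1.2]
gripper_width: 34.5
grip_force: 59.9
```

```bash
cat >> h.py <<'E'
def capc(f):
    p,d,c=snap('wrist',f);P=cloud(d,c);s=bot.sense();o=s['position']
    near=(blob(p,'red')>0)&(np.hypot(P[...,0]-o[0],P[...,1]-o[1])<35)&(P[...,2]>o[2])
    zt=np.percentile(P[near][:,2],70);t=(near&(np.abs(P[...,2]-zt)<3)).astype(np.uint8)
    k=max(cv2.findContours(t,cv2.RETR_EXTERNAL,cv2.CHAIN_APPROX_NONE)[0],key=cv2.contourArea);X=np.array([onz(c,*q[0],zt)[:2] for q in k],np.float32);q,r=cv2.minEnclosingCircle(X)
    x=P[t>0];A=np.c_[x[:,:2]-x[:,:2].mean(0),np.ones(len(x))]
    print('cap top z',zt,'rel tcp',zt-o[2],'centre',np.round(q,1),np.round(q-o[:2],1),'r',r,'plane',np.linalg.lstsq(A,x[:,2],rcond=None)[0][:2])
E
python3 -c "
from h import *
capc('w15');tool([489.4,-28.2,150],145.7);print(bot.sense()['grip_force'])"
```

```text
cap top z 171.0859653437299 rel tcp 11.03772631712738 centre [ 494.9 -381. ] [-2.2  1.9] r 18.656389236450195 plane [ 0.02277281 -0.01355557]
pos [ 497.1 -383.   160. ] yaw 145.74 tilt [-8.e-04  5.e-04 -1.e+00] F [-0.  -0.6 -0.7] t 23.05 w 34.5
units dx dy dz [6.87  9.628 0.341] az 0.006
59.853555019944906
```

The cap is held with its top 11 mm above the TCP. It may be tilted by about 1.5°. Carry it over the shaft, then check again.

Call:
move_arm --moves '[{"dx":0.4,"dy":0.57,"dz":0,"ax":0,"ay":0,"az":0,"grip":-0.6},{"dx":0.6,"dy":0.85,"dz":0,"ax":0,"ay":0,"az":0,"grip":-0.6},{"dx":0.6,"dy":0.85,"dz":0,"ax":0,"ay":0,"az":0,"grip":-0.6},{"dx":0.6,"dy":0.85,"dz":0,"ax":0,"ay":0,"az":0,"grip":-0.6},{"dx":0.6,"dy":0.85,"dz":0,"ax":0,"ay":0,"az":0,"grip":-0.6},{"dx":0.6,"dy":0.85,"dz":0,"ax":0,"ay":0,"az":0,"grip":-0.6},{"dx":0.6,"dy":0.85,"dz":0,"ax":0,"ay":0,"az":0,"grip":-0.6},{"dx":0.6,"dy":0.85,"dz":0,"ax":0,"ay":0,"az":0,"grip":-0.6},{"dx":0.6,"dy":0.85,"dz":0,"ax":0,"ay":0,"az":0,"grip":-0.6},{"dx":0.6,"dy":0.85,"dz":0,"ax":0,"ay":0,"az":0,"grip":-0.6}]'

```text
time_s: 24.05
position: [491.7, -80.2, 159.3]
orientation: [-0.001, 0.295, 0.956, -0.0]
force: [1.2, -0.5, -0.6]
gripper_width: 34.5
grip_force: 59.9
```

Call:
move_arm --moves '[{"dx":0.6,"dy":0.85,"dz":0,"ax":0,"ay":0,"az":0,"grip":-0.6},{"dx":0.39,"dy":0.57,"dz":0.2,"ax":0,"ay":0,"az":0,"grip":-0.6},{"dx":0,"dy":0,"dz":0.2,"ax":0,"ay":0,"az":0,"grip":-0.6},{"dx":0,"dy":0,"dz":0,"ax":0,"ay":0,"az":0,"grip":-0.6},{"dx":0,"dy":0,"dz":0,"ax":0,"ay":0,"az":0,"grip":-0.6}]'

```text
time_s: 24.55
position: [491.6, -30.9, 147.9]
orientation: [-0.001, 0.295, 0.955, -0.001]
force: [0.1, -0.2, -0.1]
gripper_width: 34.7
grip_force: 59.9
```

```bash
python3 - <<'E'
from h import *
capc('w16');tool([491.5,-29.1,125],145.7)
p,d,c=load('w14');P=cloud(d,c);t=(blob(p,'red')>0)&(np.hypot(P[...,0]-497,P[...,1]+382)<15)&(np.abs(P[...,2]-22)<4)
x=P[t];A=np.c_[x[:,:2]-x[:,:2].mean(0),np.ones(len(x))];print('on bench',np.linalg.lstsq(A,x[:,2],rcond=None)[0])
E
```

```text
cap top z 158.1287916350483 rel tcp 9.953073489296145 centre [489.5 -28.7] [-2.4  2.3] r 18.565244674682617 plane [ 0.02072239 -0.01707847]
pos [491.9 -31.  148.2] yaw 145.62 tilt [-9.e-04 -6.e-04 -1.e+00] F [ 0.1  0.5 -1.1] t 24.6 w 34.4
units dx dy dz [0.046 0.046 0.772] az -0.013
on bench [1.40575911e-03 1.36088772e-03 2.25893117e+01]
```

On the bench the cap read flat, so the 1.5° tilt is real. I'll correct it with ay +0.25, centre the cap, and lower to just above the shaft end.

Call:
move_arm --moves '[{"dx":0.03,"dy":0.03,"dz":0,"ax":0,"ay":0.25,"az":0,"grip":-0.6},{"dx":0,"dy":0,"dz":0.4,"ax":0,"ay":0,"az":0,"grip":-0.6},{"dx":0,"dy":0,"dz":0.3,"ax":0,"ay":0,"az":0,"grip":-0.6},{"dx":0,"dy":0,"dz":0.15,"ax":0,"ay":0,"az":0,"grip":-0.6},{"dx":0,"dy":0,"dz":0,"ax":0,"ay":0,"az":0,"grip":-0.6},{"dx":0,"dy":0,"dz":0,"ax":0,"ay":0,"az":0,"grip":-0.6}]'

```text
time_s: 25.2
position: [491.3, -28.1, 123.1]
orientation: [-0.013, 0.295, 0.956, 0.004]
force: [0.2, -0.5, -0.6]
gripper_width: 34.2
grip_force: 59.9
```

```bash
python3 - <<'E'
from h import *
capc('w17');tool([491.5,-29.1,121],145.7)
E
```

```text
cap top z 133.3732501695282 rel tcp 10.082470574604272 centre [489.4 -26.2] [-2.1  1.9] r 18.526338577270508 plane [ 0.00523068 -0.00310313]
pos [491.5 -28.1 123.3] yaw 145.73 tilt [-0.0212  0.0146 -0.9997] F [ 0.7  0.4 -0.2] t 25.25 w 34.6
units dx dy dz [-0.022 -0.027  0.076] az 0.005
```

Call:
move_arm --moves '[{"dx":-0.026,"dy":-0.03,"dz":0,"ax":0,"ay":0,"az":0,"grip":-0.6},{"dx":-0.002,"dy":0,"dz":0.08,"ax":0,"ay":0,"az":0,"grip":-0.6},{"dx":-0.002,"dy":0,"dz":0.08,"ax":0,"ay":0,"az":0,"grip":-0.6},{"dx":-0.001,"dy":0,"dz":0.04,"ax":0,"ay":0,"az":0,"grip":-0.6},{"dx":0,"dy":0,"dz":0,"ax":0,"ay":0,"az":0,"grip":-0.6}]'

```text
time_s: 25.75
position: [491.2, -29.1, 116.7]
orientation: [-0.013, 0.294, 0.956, 0.004]
force: [-0.3, 0.6, -0.6]
gripper_width: 34.9
grip_force: 59.9
```

Call:
move_arm --moves '[{"dx":-0.001,"dy":0,"dz":0.05,"ax":0,"ay":0,"az":0,"grip":-0.6},{"dx":-0.001,"dy":0,"dz":0.05,"ax":0,"ay":0,"az":0,"grip":-0.6},{"dx":0,"dy":0,"dz":0,"ax":0,"ay":0,"az":0,"grip":-0.6}]'

```text
time_s: 26.05
position: [491.6, -29.2, 114.1]
orientation: [-0.012, 0.295, 0.956, 0.004]
force: [0.0, -0.6, 4.0]
gripper_width: 34.6
grip_force: 60.3
```

Call:
move_arm --moves '[{"dx":-0.001,"dy":0,"dz":0.04,"ax":0,"ay":0,"az":0,"grip":-0.6},{"dx":-0.001,"dy":0,"dz":0.04,"ax":0,"ay":0,"az":0,"grip":-0.6},{"dx":0,"dy":0,"dz":0,"ax":0,"ay":0,"az":0,"grip":-0.6}]'

```text
time_s: 26.35
position: [492.0, -29.3, 112.2]
orientation: [-0.012, 0.295, 0.956, 0.004]
force: [-0.8, -0.4, 8.0]
gripper_width: 34.6
grip_force: 60.9
```

Call:
move_arm --moves '[{"dx":-0.001,"dy":0,"dz":0.03,"ax":0,"ay":0,"az":0,"grip":-0.6},{"dx":-0.001,"dy":0,"dz":0.03,"ax":0,"ay":0,"az":0,"grip":-0.6},{"dx":0,"dy":0,"dz":0,"ax":0,"ay":0,"az":0,"grip":-0.6}]'

```text
time_s: 26.65
position: [491.5, -29.0, 109.8]
orientation: [-0.012, 0.294, 0.956, 0.004]
force: [0.8, 0.3, 1.7]
gripper_width: 34.7
grip_force: 60.4
```

The force dropped from 8 to 1.7 N, so the lip is passing the balls. Go on until the inside top rests on the shaft's end.

Call:
move_arm --moves '[{"dx":-0.001,"dy":0,"dz":0.04,"ax":0,"ay":0,"az":0,"grip":-0.6},{"dx":-0.001,"dy":0,"dz":0.04,"ax":0,"ay":0,"az":0,"grip":-0.6},{"dx":0,"dy":0,"dz":0,"ax":0,"ay":0,"az":0,"grip":-0.6}]'

```text
time_s: 26.95
position: [490.8, -29.0, 106.7]
orientation: [-0.013, 0.295, 0.956, 0.004]
force: [-0.4, -0.0, -4.2]
gripper_width: 34.6
grip_force: 60.1
```

Call:
move_arm --moves '[{"dx":0,"dy":0,"dz":0.03,"ax":0,"ay":0,"az":0,"grip":-0.6},{"dx":0,"dy":0,"dz":0.02,"ax":0,"ay":0,"az":0,"grip":-0.6},{"dx":0,"dy":0,"dz":0,"ax":0,"ay":0,"az":0,"grip":-0.6}]'

```text
time_s: 27.25
position: [491.1, -29.2, 105.6]
orientation: [-0.013, 0.295, 0.956, 0.004]
force: [-1.3, 1.0, -1.4]
gripper_width: 34.6
grip_force: 60.4
```

Call:
move_arm --moves '[{"dx":0,"dy":0,"dz":0.02,"ax":0,"ay":0,"az":0,"grip":-0.6},{"dx":0,"dy":0,"dz":0.02,"ax":0,"ay":0,"az":0,"grip":-0.6},{"dx":0,"dy":0,"dz":0,"ax":0,"ay":0,"az":0,"grip":-0.6}]'

```text
time_s: 27.55
position: [491.2, -29.2, 104.8]
orientation: [-0.013, 0.295, 0.956, 0.004]
force: [-1.9, -1.0, 2.3]
gripper_width: 34.4
grip_force: 60.8
```

```bash
python3 - <<'E'
from h import *
capc('w18')
E
```

```text
cap top z 115.09969897859438 rel tcp 10.284129804188169 centre [489.1 -26.9] [-2.2  2.3] r 18.556013107299805 plane [ 0.00763536 -0.0035242 ]
```

The cap top is at 115.1 (home is 115), and the push has turned positive on the shaft's end. One light confirming push, then release and check.

Call:
move_arm --moves '[{"dx":0,"dy":0,"dz":0.03,"ax":0,"ay":0,"az":0,"grip":-0.6},{"dx":0,"dy":0,"dz":0.02,"ax":0,"ay":0,"az":0,"grip":-0.6},{"dx":0,"dy":0,"dz":0,"ax":0,"ay":0,"az":0,"grip":-0.6}]'

```text
time_s: 27.9
position: [491.1, -29.1, 104.3]
orientation: [-0.012, 0.295, 0.956, 0.004]
force: [-6.5, 0.9, 15.7]
gripper_width: 34.3
grip_force: 62.1
```

Call:
move_arm --moves '[{"dx":0,"dy":0,"dz":-0.05,"ax":0,"ay":0,"az":0,"grip":-0.6},{"dx":0,"dy":0,"dz":0,"ax":0,"ay":0,"az":0,"grip":0.2},{"dx":0,"dy":0,"dz":0,"ax":0,"ay":0,"az":0,"grip":0.2},{"dx":0,"dy":0,"dz":0,"ax":0,"ay":0,"az":0,"grip":0.2},{"dx":0,"dy":0,"dz":-0.5,"ax":0,"ay":0,"az":0,"grip":0.5},{"dx":0,"dy":0,"dz":-1,"ax":0,"ay":0,"az":0,"grip":1},{"dx":0,"dy":0,"dz":-1,"ax":0,"ay":0,"az":0,"grip":1},{"dx":0,"dy":0,"dz":-1,"ax":0,"ay":0,"az":0,"grip":1},{"dx":0,"dy":0,"dz":0,"ax":0,"ay":0,"az":0,"grip":1},{"dx":0,"dy":0,"dz":0,"ax":0,"ay":0,"az":0,"grip":1}]'

```text
time_s: 28.9
position: [494.0, -30.6, 209.9]
orientation: [-0.012, 0.295, 0.956, 0.004]
force: [-0.5, 0.6, -2.4]
gripper_width: 85.5
grip_force: 0.0
```

```bash
python3 - <<'E'
from h import *
tool([489,-28,200]);p,d,c=snap('wrist','w19');P=cloud(d,c);r=np.hypot(P[...,0]-489.3,P[...,1]+27.7)
def pl(n,m):
    x=P[m];A=np.c_[x[:,:2]-x[:,:2].mean(0),np.ones(len(x))];print(n,len(x),np.round(np.linalg.lstsq(A,x[:,2],rcond=None)[0],4),x[:,:2].mean(0))
red=blob(p,'red')>0
pl('cap',red&(r<25)&(P[...,2]>112)&(P[...,2]<119))
pl('lever boss',(~red)&(r<32)&(r>20)&(np.abs(P[...,2]-92.5)<2.5))
k=(blob(p,'dark')>0)&(r<125)&(r>60)&(P[...,2]>85)&(P[...,2]<120)
if k.sum(): v,u=np.nonzero(k);q=onz(c,u.mean(),v.mean(),98);print('knob',q,np.degrees(np.arctan2(q[1]+27.7,q[0]-489.3)),np.median(P[k],0))
for f in('scene','side'):
    p2,d2,c2=snap(f,f+'2');P2=cloud(d2,c2);m=(blob(p2,'red')>0)&(np.hypot(P2[...,0]-489,P2[...,1]+28)<30)&(P2[...,2]>85);print(f,m.sum(),P2[m].mean(0) if m.sum() else '')
E
```

```text
pos [494.  -30.6 209.9] yaw 145.74 tilt [-0.0202  0.0147 -0.9997] F [-0.5  0.6 -2.4] t 28.9 w 85.5
units dx dy dz [ 0.179 -0.021  0.335] az None
cap 1027 [ 3.150000e-02 -1.650000e-02  1.151993e+02] [488.75399365 -27.27571123]
lever boss 273 [ 1.70000e-03 -2.00000e-04  9.25331e+01] [479.15489798 -21.31984611]
knob [567.412444   -80.87606021  98.        ] -34.24558456345816 [562.84178677 -77.56498842 106.32160192]
scene 104 [499.92182408 -26.51304311 110.14003127]
side 148 [484.2414026  -34.22588432 112.41373405]
```

```bash
python3 - <<'E'
from h import *
for f,o in(('w15',(494.9,-381)),('w16',(489.5,-28.7)),('w17',(489.4,-26.2)),('w18',(489.1,-26.9)),('w19',(489.1,-27.4))):
    p,d,c=load(f);P=cloud(d,c);t=(blob(p,'red')>0)&(np.hypot(P[...,0]-o[0],P[...,1]-o[1])<13)
    z=np.median(P[t][:,2]);t&=np.abs(P[...,2]-z)<2;x=P[t];A=np.c_[x[:,:2]-o,np.ones(len(x))];print(f,len(x),np.round(np.linalg.lstsq(A,x[:,2],rcond=None)[0],4))
E
```

```text
w15 1046 [-0.000000e+00 -3.200000e-03  1.710579e+02]
w16 1046 [ 2.700000e-03 -3.500000e-03  1.580665e+02]
w17 1032 [-1.820000e-02  1.110000e-02  1.333731e+02]
w18 1025 [-1.510000e-02  1.120000e-02  1.151011e+02]
w19 391 [8.100000e-03 2.000000e-04 1.156315e+02]
```

The apparent tilt came from side-wall pixels in my fit. Now released, the cap is flat at 115.63, which is 115.05 after the +0.57 bias seen on every other part: fully home. The lever has not moved and the arm is clear, so I'll hand in.

```bash
python3 -c "
from workcell import bot
print(bot.hand_in())"
```

```text
the job is handed in; nothing more can be done
None
```

The job is handed in (the hand-in gave no verdict): ring flat on the seat, lever home on the square with its knob arm between the pins, about 31° off the scale's middle after I turned lever and shaft some 13° towards it, and cap snapped fully home.

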